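# Fit roller wheels and push-on caps to the pipe-rest axle bars

### The arm

A 6-joint arm with a two-finger parallel gripper is mounted at the origin on the work surface. World frame = base frame: x ahead of the robot, y to its left, z up, the work surface at z = 0. Lengths are in m, angles in degrees, forces in N, time in s.
With the tool pointing down it reaches from about 0.275 to 0.975 m from the base axis. Payload 8.4 kg.
Tool frame: the origin (TCP) lies at the very end of the fingers, on their centre line; the grasp point (between the pads) lies 19 mm behind it; z points along the fingers, y is the line along which they close (so a half turn about z gives the same grasp; the last joint's range is limited). The gripper opens to 92 mm and grips with 3 to 60 N. Pads are 20 mm wide; open, the fingers measure 128 mm over their backs; the gripper's body (75 mm by 189 mm) begins 69 mm behind the grasp point.
Start: joints at [-72.731, 20.225, 93.587, -0, 66.188, -0.138], TCP at [0.187, -0.596, 0.215] pointing down, gripper open.
Joint ranges: [-150.9, 150.9], [-52.94, 120.26], [3.33, 152.33], [-74.26, 254.26], [0, 154.13], [-172.89, 172.89]. Speed limits (degrees/s): [127.2, 127.2, 159.86, 180, 180, 180].

### API

Orientations are given as [roll, pitch, yaw] about the fixed x, y, z axes, in that order (R = Rz(yaw) Ry(pitch) Rx(roll)).
In Python, from rig import get_state, get_image, get_calibration, hand_in gives the robot as it stands.
- The arm moves only by the tool move_arm, never from a script. Its argument "rows" is a list of rows, each a list of 7 numbers: the shift along the tool's x, y, z in units of 0.3 m (1.0 is 0.3 m), then the turn, a rotation vector about the tool's x, y, z in units of pi/2 rad (1.0 is pi/2 rad), then the gripper's target within -1 to 1 (fully open at 1, half-way at 0, shut at -1). In form: [[x, y, z, ax, ay, az, jaw], ...]. A call has 1 to 12 rows; each row is the pose to reach, as a shift and turn from the pose commanded when the call began, along the tool's axes at that moment; what a row does not reach only later rows make up. A row lasts 1/12 s, in which the tool goes at most 41.7 mm and 7.16 degrees, less where a joint would pass 70% of its speed; a pose out of reach is approached as far as the arm can. A call with a number of a shift or a turn outside -1 to 1 is refused whole. A call with a gripper value outside its range is refused whole. The fingers move at their own pace and stop on an object; "force" is the grip in N (left out, the last holds). Time passes only in rows, so rows that repeat a pose let the fingers close. It gives the time, the measured TCP pose, the force, the opening and the grip force at its end, in the units of the state.
- get_state(): the state, without advancing time (a new reading comes with each control period).
- get_image(name): name is "side" or "top"; returns (picture, depth): 480x640x3 uint8, blue, green, red; 480x640 float32, m along the optical axis (not along the pixel's ray), 0 where there is no reading.
- get_calibration(name): a dict with "intrinsics" (3x3 intrinsics, pixels), "k1" (the pictures are not rectified: a ray, as slopes to the right and down, at radius r is drawn at 1 + k1 r^2 times it, then the intrinsics apply), "R" (3x3) and "t" (3): a world point X has camera coordinates R X + t. Camera axes: x right, y down, z forward; pixel columns grow to the right and rows downward; lengths in m; the calibration is good to about 2 mm. A picture is of the moment at which its call begins. get_calibration takes no time and is no camera call.
- hand_in(): hands the job in; it is judged then, once.
The state is a dict: "t": time; "q": joint angles; "qvel": joint speeds; "joint_efforts": joint torques, N m; "tcp_pos": TCP position; "tcp_rot": TCP orientation; "force": force on the tool from outside, world axes, zero at the start; "torque": the same for the moment, N m; "opening": finger opening in m; "grip_force": force on a finger pad.
Only numpy, scipy, OpenCV 4.12 (cv2) and the standard library are available. Lean on these libraries where they do the work, as an engineer would, in place of code of your own. Each camera call takes 0.05 s, during which the arm holds its last target. There are 200 camera calls.

### The job

Assemble the pipe-rest rollers: set every loose flanged wheel, flange down, fully home on an axle of its own size, the larger wheels on the bar with the larger brass spigots and the smaller wheels on the bar with the smaller ones. Then press an orange push-on cap straight down each loaded axle until it sits tight against the wheel. Leave the spare caps on the black pad, and do not disturb the jar, the wax or the jacks.

Things in the scene. Friction and masses are not known exactly. Their poses are not given: they have to be found in the camera images.
- big_wheel0: one of up to two larger bare-aluminium flanged wheels (may be absent), lying flange down: hub 48 mm in diameter, flange 68 mm in diameter and 6 mm thick at the underside, 30 mm tall in all, straight through-bore 30 mm, about 200 g. Origin: centre of the flange's flat underside; z up along the bore. Grip it by the hub.
- big_wheel1: one of up to two larger bare-aluminium flanged wheels (may be absent), lying flange down: hub 48 mm in diameter, flange 68 mm in diameter and 6 mm thick at the underside, 30 mm tall in all, straight through-bore 30 mm, about 200 g. Origin: centre of the flange's flat underside; z up along the bore. Grip it by the hub.
- small_wheel0: one of up to two smaller bare-aluminium flanged wheels (may be absent), lying flange down: hub 40 mm in diameter, flange 58 mm in diameter and 6 mm thick at the underside, 30 mm tall in all, straight through-bore 21 mm, about 150 g. Origin: centre of the flange's flat underside; z up along the bore. Grip it by the hub.
- small_wheel1: one of up to two smaller bare-aluminium flanged wheels (may be absent), lying flange down: hub 40 mm in diameter, flange 58 mm in diameter and 6 mm thick at the underside, 30 mm tall in all, straight through-bore 21 mm, about 150 g. Origin: centre of the flange's flat underside; z up along the bore. Grip it by the hub.
- cap0: orange axle cap, dome up: closed dome 24 mm in diameter, 22 mm tall in all, on a brim 34 mm in diameter, 3.5 mm thick; 30 g. Origin: centre of its open underside. Set on an axle it rests on the taper, underside 38 mm above the bar, up to 5 degrees askew; its inner teeth then need 8 to 17 N on the dome to go 8 mm down to the wheel's top (30 mm above the bar), and hold by themselves.
- cap1: orange axle cap, dome up: closed dome 24 mm in diameter, 22 mm tall in all, on a brim 34 mm in diameter, 3.5 mm thick; 30 g. Origin: centre of its open underside. Set on an axle it rests on the taper, underside 38 mm above the bar, up to 5 degrees askew; its inner teeth then need 8 to 17 N on the dome to go 8 mm down to the wheel's top (30 mm above the bar), and hold by themselves.
- cap2: orange axle cap, dome up: closed dome 24 mm in diameter, 22 mm tall in all, on a brim 34 mm in diameter, 3.5 mm thick; 30 g. Origin: centre of its open underside. Set on an axle it rests on the taper, underside 38 mm above the bar, up to 5 degrees askew; its inner teeth then need 8 to 17 N on the dome to go 8 mm down to the wheel's top (30 mm above the bar), and hold by themselves.
- cap3: orange axle cap, dome up: closed dome 24 mm in diameter, 22 mm tall in all, on a brim 34 mm in diameter, 3.5 mm thick; 30 g. Origin: centre of its open underside. Set on an axle it rests on the taper, underside 38 mm above the bar, up to 5 degrees askew; its inner teeth then need 8 to 17 N on the dome to go 8 mm down to the wheel's top (30 mm above the bar), and hold by themselves.
- big_bar: fixed dark steel bar, 190 x 84 x 15 mm, its length x pointing roughly away from the robot, with two axles 100 mm apart. Each has a brass centring spigot 28 mm in diameter, 8 mm tall above the bar, and a plain steel axle 10 mm in diameter, its tip 46 mm above the bar's face, the last 5 mm tapered to 4 mm. The two bars lie side by side and may change places. Origin: centre of the underside.
- big_bar_near (a point): axle of the bar with the 28 mm spigots, at the end nearer the robot: point on the axle's axis at the bar's upper face (15 mm above the bench), where a seated wheel's underside lies. z up, x along the bar away from the robot.
- big_bar_far (a point): axle of the bar with the 28 mm spigots, at the end farther from the robot: point on the axle's axis at the bar's upper face (15 mm above the bench), where a seated wheel's underside lies. z up, x along the bar away from the robot.
- small_bar: fixed dark steel bar, 190 x 64 x 15 mm, its length x pointing roughly away from the robot, with two axles 100 mm apart. Each has a brass centring spigot 19 mm in diameter, 8 mm tall above the bar, and a plain steel axle 10 mm in diameter, its tip 46 mm above the bar's face, the last 5 mm tapered to 4 mm. The two bars lie side by side and may change places. Origin: centre of the underside.
- small_bar_near (a point): axle of the bar with the 19 mm spigots, at the end nearer the robot: point on the axle's axis at the bar's upper face (15 mm above the bench), where a seated wheel's underside lies. z up, x along the bar away from the robot.
- small_bar_far (a point): axle of the bar with the 19 mm spigots, at the end farther from the robot: point on the axle's axis at the bar's upper face (15 mm above the bench), where a seated wheel's underside lies. z up, x along the bar away from the robot.
- pad: fixed black scorched pad, 160 x 150 x 6 mm (x, y, z), on which the four caps stand. Origin: centre of its underside.
- frit_jar: white jar with an orange lid, 60 mm in diameter and 85 mm tall, a bystander. Origin: centre of its underside.
- wax: yellow beeswax puck, 66 mm in diameter and 20 mm tall, a bystander. Origin: centre of its underside.
- jacks: glassblower's steel jacks (big tweezers), 215 mm long, about 40 mm wide and 10 mm tall, lying on the bench, a bystander. Origin: near the middle, at bench level; x along their length.

How it is judged:
By the outcome, as a careful person would: the job done as asked, in the order asked, and still so for the second after the job is handed in, with the robot touching nothing.
Of big_wheel0, big_wheel1, small_wheel0, small_wheel1 only 3 to 4 are there at a start; the rules pass over those that are not, and their reading is None.
At some moment in a run one of big_wheel0, big_wheel1, small_wheel0, small_wheel1 may be knocked a few centimetres aside while the robot is not near it.
It also fails if it takes over 210 s, if anything falls off the work surface, if the arm or the gripper's body presses on something with over 40 N, if the wrist force passes 120 N, or if a joint passes its speed limit or range.

## Working session

There is one attempt and no reset: what is moved stays moved. The work goes in short steps, Python scripts to look and compute and a tool call to move; the robot and the scene stay as the last step left them, time stands still between calls to the robot, and variables do not carry over. Pictures are saved under pics/ and viewed, at most 16 in all, crops included, and the job is handed in when it is done.

Besides the shell and the picture viewer there is one more tool, called after ">>>" as a command line: name --pt "numbers of a row" for each row, then --argument value for the rest. move_arm: Moves the arm, as the interface text tells. Shifts and turns lie within -1 to 1; 1 stands for 0.3 m of shift or pi/2 rad of turn. Its arguments: {"type":"object","properties":{"rows":{"type":"array","items":{"type":"array","items":{"type":"number"}}},"force":{"type":"number"}},"required":["rows"]}

```bash
ls; mkdir -p pics; python3 - <<'E'
from rig import *
import cv2,numpy as np
s=get_state();print(s)
for n in("top","side"):
    p,d=get_image(n);cv2.imwrite(f"pics/{n}0.png",p);np.save(f"pics/{n}0.npy",d);c=get_calibration(n);print(n,c)
E
```

```text
pics
{'t': 0.0, 'q': array([-7.27316263e+01,  2.02622991e+01,  9.36280964e+01,  3.70851039e-04,
        6.61885637e+01, -1.37563793e-01]), 'qvel': array([ 0.07629845,  0.04141102,  0.04505755, -0.05823908, -0.00301735,
       -0.04197607]), 'joint_efforts': array([-1.43810566e-04, -5.93841505e+01, -3.34215260e+01,  6.97495323e-02,
        2.35172507e-02, -1.24423773e-04]), 'tcp_pos': array([ 0.18681757, -0.59591007,  0.21387306]), 'tcp_rot': array([-1.79921042e+02, -5.28652485e-04,  1.74057871e+01]), 'force': array([-0.08227245,  0.6338513 ,  0.4923164 ]), 'torque': array([-0.01321152, -0.00618025,  0.0050546 ]), 'grip_force': 0.0, 'opening': 0.09208835306585313}
top {'intrinsics': array([[609.59420668,   0.        , 321.65959409],
       [  0.        , 609.59420668, 238.44168957],
       [  0.        ,   0.        ,   1.        ]]), 'k1': -0.010292466386781675, 'R': array([[-3.02081893e-02, -9.99543527e-01,  4.51201912e-04],
       [-9.78660574e-01,  2.94852680e-02, -2.03357076e-01],
       [ 2.03250945e-01, -6.58462257e-03, -9.79104538e-01]]), 't': array([-0.0018448 ,  0.56569117,  1.06369209])}
side {'intrinsics': array([[603.92639643,   0.        , 315.08085855],
       [  0.        , 603.92639643, 240.05188406],
       [  0.        ,   0.        ,   1.        ]]), 'k1': -0.09702441052163067, 'R': array([[-0.97694577, -0.21259729,  0.01947687],
       [-0.1318149 ,  0.52892088, -0.83837195],
       [ 0.16793388, -0.82161128, -0.54475051]]), 't': array([0.54288471, 0.12392871, 0.93577939])}
```

View pics/top0.png

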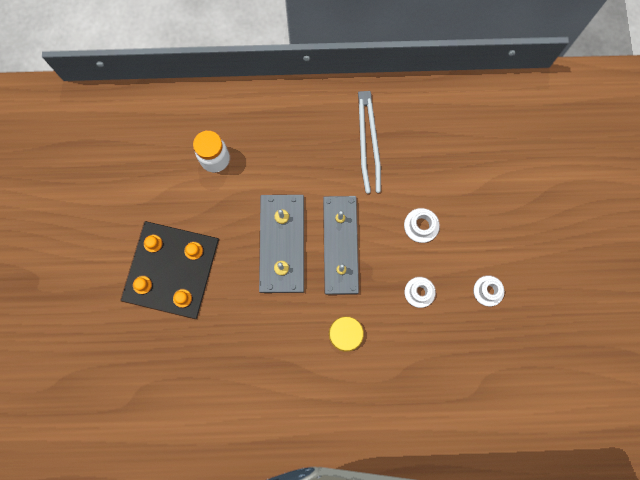

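View pics/side0.png

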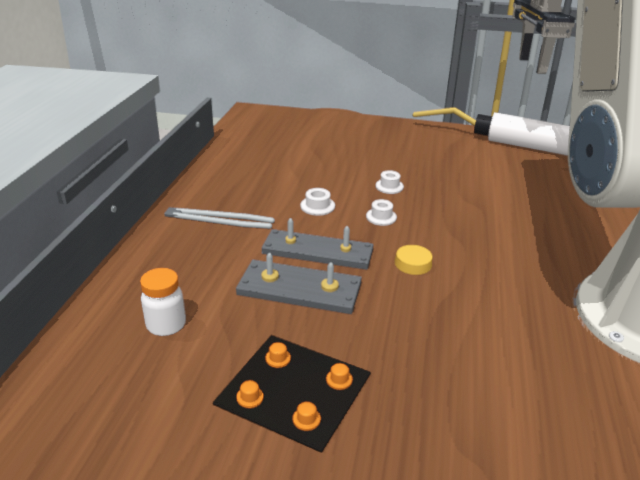

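The top view shows the big wheel at (422,225), small wheels at (420,292) and (489,291), the big bar on the left with axles at (281,217) and (281,268), the small bar with axles at (340,217) and (341,270), and four caps on the pad at left. The big_wheel pair has only one wheel present. Next I measure positions by depth and colour.

```bash
cat > h.py <<'E'
from rig import *
import cv2,numpy as np
def grab(n,save=None):
    p,d=get_image(n)
    if save: cv2.imwrite(f"pics/{save}.png",p)
    return p,d
def rays(n,uv):
    c=get_calibration(n);K=c["intrinsics"];uv=np.atleast_2d(uv).astype(float)
    q=(uv-[K[0,2],K[1,2]])/K[0,0];s=q.copy()
    for _ in range(10): s=q/(1+c["k1"]*(s**2).sum(1,keepdims=True))
    return np.c_[s,np.ones(len(s))],c
def onplane(n,uv,z):
    s,c=rays(n,uv);o=-c["R"].T@c["t"];w=s@c["R"]
    return o+w*((z-o[2])/w[:,2])[:,None]
def cloud(n,d):
    v,u=np.mgrid[:480,:640];s,c=rays(n,np.c_[u.ravel(),v.ravel()])
    return ((s*d.reshape(-1,1)-c["t"])@c["R"]).reshape(480,640,3)
def proj(n,X):
    c=get_calibration(n);x=np.atleast_2d(X)@c["R"].T+c["t"];s=x[:,:2]/x[:,2:]
    s=s*(1+c["k1"]*(s**2).sum(1,keepdims=True));K=c["intrinsics"];return s*K[0,0]+[K[0,2],K[1,2]]
E
python3 - <<'E'
from h import *
np.set_printoptions(precision=4,suppress=True)
top=cv2.imread("pics/top0.png")
for n in("top","side"):
    p=cv2.imread(f"pics/{n}0.png");d=np.load(f"pics/{n}0.npy");C=cloud(n,d)
    hsv=cv2.cvtColor(p,cv2.COLOR_BGR2HSV);h,s,v=cv2.split(hsv)
    masks=dict(white=(s<60)&(v>120),orange=(h>8)&(h<17)&(s>200)&(v>120),yellow=(h>=18)&(h<32)&(s>120)&(v>90))
    for k,m in masks.items():
        N,L,S,ct=cv2.connectedComponentsWithStats(m.astype(np.uint8))
        for i in range(1,N):
            if S[i,4]<25 or S[i,4]>4000: continue
            X=C[(L==i)&(d>0)]
            if len(X)==0: continue
            mx=np.percentile(X[:,2],90);T=X[X[:,2]>mx-.004]
            print(n,k,S[i],ct[i].round(1),"top z %.4f"%mx,"cent",T.mean(0),"mid",(T.min(0)+T.max(0))[:2]/2,"span",np.ptp(T,0)[:2])
E
```

```text
top white [ 563    0   77   57 3065] [610.3  31.2] top z -0.7439 cent [ 1.4162 -1.0245 -0.7244] mid [ 1.2485 -0.8411] span [0.6034 0.6228]
top white [ 358   91   23  103 1110] [368.4 140.8] top z 0.0124 cent [ 0.7715 -0.1178  0.0108] mid [ 0.7714 -0.1191] span [0.2132 0.0361]
top white [195 141  35  32 449] [215.8 160.8] top z 0.0618 cent [0.7293 0.1819 0.0615] mid [0.7373 0.1877] span [0.0407 0.0568]
top white [ 259  195   45   97 3769] [280.7 243.1] top z 0.0186 cent [0.5684 0.0591 0.0172] mid [0.5692 0.058 ] span [0.1893 0.0871]
top white [ 323  196   35   97 2970] [339.9 244.2] top z 0.0187 cent [ 0.5623 -0.0533  0.0179] mid [ 0.5633 -0.0541] span [0.1883 0.0644]
top white [404 208  36  35 869] [421.3 225.3] top z 0.0311 cent [ 0.5969 -0.2127  0.0303] mid [ 0.5975 -0.2128] span [0.0476 0.047 ]
top white [404 277  32  31 709] [419.5 292. ] top z 0.0312 cent [ 0.4675 -0.2014  0.0302] mid [ 0.4672 -0.2014] span [0.0397 0.0398]
top white [473 276  32  31 714] [488.4 290.7] top z 0.0309 cent [ 0.4656 -0.3322  0.0299] mid [ 0.466  -0.3321] span [0.038  0.0391]
top white [301 467 112  1
[... 5212 characters left out ...]
.3482 -0.6752] span [0.0504 0.0152]
side yellow [286 237   9   6  34] [290.3 240.3] top z 0.0217 cent [ 0.6118 -0.0503  0.0199] mid [ 0.6126 -0.0534] span [0.0153 0.0159]
side yellow [395 245  38  30 937] [413.4 259.3] top z 0.0198 cent [ 0.3944 -0.0559  0.0186] mid [ 0.3946 -0.0582] span [0.0609 0.0639]
side yellow [341 246  10   6  35] [345.  248.4] top z 0.0220 cent [ 0.5129 -0.0479  0.0207] mid [ 0.5132 -0.0487] span [0.0162 0.0097]
side yellow [262 270  16  11 113] [269.8 276. ] top z 0.0222 cent [0.6175 0.0616 0.021 ] mid [0.6188 0.0587] span [0.0255 0.0259]
side yellow [322 280  16  11 116] [329.4 285.8] top z 0.0223 cent [0.5185 0.0638 0.021 ] mid [0.5195 0.0601] span [0.0257 0.0279]
```

```bash
python3 - <<'E'
import cv2
a=cv2.imread("pics/top0.png")
c1=cv2.resize(a[185:305,250:520],None,fx=2.9,fy=2.9,interpolation=cv2.INTER_CUBIC)
c2=cv2.resize(a[190:300,255:365],None,fx=5.4,fy=5.4,interpolation=cv2.INTER_CUBIC)
cv2.imwrite("pics/c2.png",c2)
E
```

```text
(no output)
```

View pics/c2.png

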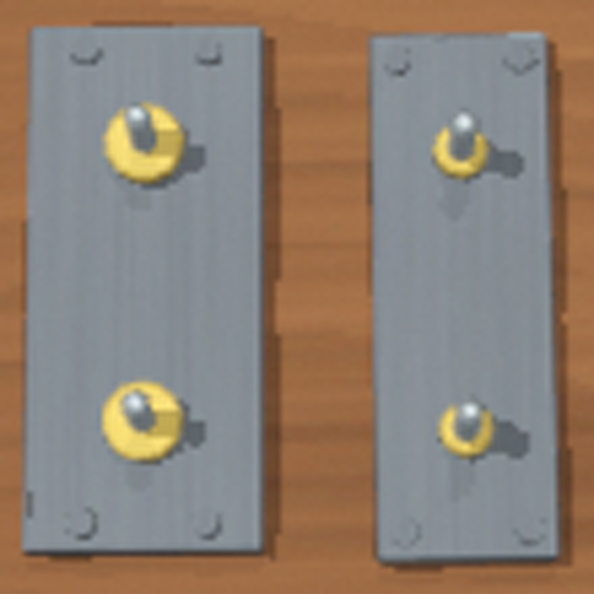

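The crop shows both bars clearly: large spigots at about (281.5,216) and (281,267.6), small ones at about (340,217.6) and (341,269). I'll refine them by matching silhouette hulls to the known shapes.

```bash
cat >> h.py <<'E'
SH=dict(B=[(.034,0),(.034,.006),(.024,.006),(.024,.03)],S=[(.029,0),(.029,.006),(.020,.006),(.020,.03)],
 bs=[(.014,.015),(.014,.023)],ss=[(.0095,.015),(.0095,.023)],cap=[(.017,.006),(.017,.0095),(.012,.0095),(.012,.028)],wax=[(.033,0),(.033,.02)])
def hullc(pts):
    h=cv2.convexHull(np.float32(pts));m=cv2.moments(h);return np.array([m["m10"],m["m01"]])/m["m00"],m["m00"]
def fit(n,pts,shape,z0=0):
    """xy of a revolved shape whose silhouette hull has the centroid of the pixel set pts"""
    px=np.concatenate([pts+o for o in([.5,.5],[-.5,.5],[.5,-.5],[-.5,-.5])]) 
    c,a=hullc(px);a_=np.linspace(0,2*np.pi,60);x=onplane(n,c,z0+.015)[0,:2]
    f=lambda x:hullc(proj(n,np.concatenate([np.c_[x[0]+r*np.cos(a_),x[1]+r*np.sin(a_),np.full(60,z+z0)] for r,z in SH[shape]])))
    for _ in range(6):
        g,am=f(x);x=x+onplane(n,c,z0+.015)[0,:2]-onplane(n,g,z0+.015)[0,:2]
    return x,a/am
def masks(p):
    h,s,v=cv2.split(cv2.cvtColor(p,cv2.COLOR_BGR2HSV))
    return dict(white=(s<60)&(v>120),orange=(h>5)&(h<26)&(s>195)&(v>110),brass=(h>=18)&(h<32)&(s>120)&(v>80))
def find(n,p,kind,shape,guess,rad=.03,z0=0):
    u=proj(n,[guess[0],guess[1],.015+z0])[0];m=masks(p)[kind];v_,u_=np.nonzero(m);P=np.c_[u_,v_]
    X=onplane(n,P,.015+z0)[:,:2];P=P[np.hypot(*(X-np.array(guess[:2])).T)<rad]
    k=np.zeros(m.shape,np.uint8);k[P[:,1],P[:,0]]=1
    N,L,S,_=cv2.connectedComponentsWithStats(k);i=1+np.argmax(S[1:,4]);v_,u_=np.nonzero(L==i)
    return fit(n,np.c_[u_,v_],shape,z0)
E
python3 - <<'E'
from h import *
np.set_printoptions(precision=4,suppress=True)
G=[("white","B",(.597,-.212),.055),("white","S",(.467,-.201),.05),("white","S",(.466,-.331),.05),
("brass","bs",(.618,.057),.03),("brass","bs",(.518,.058),.03),("brass","ss",(.611,-.055),.03),("brass","ss",(.511,-.053),.03),
("orange","cap",(.575,.305),.035),("orange","cap",(.558,.227),.035),("orange","cap",(.495,.323),.035),("orange","cap",(.468,.247),.035)]
for k,s,g,r in G:
    print(s,*[x for n in("top","side") for x in find(n,cv2.imread(f"pics/{n}0.png"),k,s,g,r)])
E
```

```text
B [ 0.5976 -0.2137] 1.053079996803917 [ 0.5981 -0.2142] 1.055145870104986
S [ 0.4676 -0.2019] 1.0702217704222448 [ 0.4681 -0.2032] 1.0683679273075493
S [ 0.466  -0.3332] 1.0490349410398285 [ 0.4664 -0.3342] 1.0290069881670505
bs [0.6187 0.0566] 0.9011032487812274 [0.6192 0.0578] 0.7542442278493964
bs [0.5197 0.0592] 0.9457214332542625 [0.5195 0.0603] 0.7485671862547808
ss [ 0.6122 -0.0551] 0.8045730348425759 [ 0.6129 -0.0528] 0.5480922738913296
ss [ 0.5125 -0.0536] 0.7492050022432574 [ 0.5131 -0.0497] 0.5411958761368285
cap [0.5763 0.3053] 1.0044415904478803 [0.5762 0.3063] 0.9857918438863857
cap [0.5598 0.2272] 1.0458241701120792 [0.5594 0.2286] 0.9902519779366803
cap [0.4967 0.3233] 1.0064604051191164 [0.4965 0.3244] 0.9822422969890482
cap [0.4692 0.247 ] 1.0028508722359026 [0.4693 0.2485] 1.000647129328316
```

```bash
python3 - <<'E'
from h import *
from scipy.optimize import least_squares
np.set_printoptions(precision=4,suppress=True)
def mom(h):
    m=cv2.moments(cv2.convexHull(np.float32(h)));return np.array([m["m10"]/m["m00"],m["m01"]/m["m00"],10*.5*np.degrees(np.arctan2(2*m["mu11"],m["mu20"]-m["mu02"]))/10]),m["m00"]
for n in("top","side"):
    p=cv2.imread(f"pics/{n}0.png")
    for name,w,g in(("big",.084,(.569,.058)),("small",.064,(.562,-.054))):
        h,s,v=cv2.split(cv2.cvtColor(p,cv2.COLOR_BGR2HSV));m=((s<80)&(v>50)).astype(np.uint8)
        m=cv2.morphologyEx(m,cv2.MORPH_OPEN,np.ones((7,7)))  # drops axles
        N,L,S,_=cv2.connectedComponentsWithStats(m);u=proj(n,[*g,.015])[0].astype(int);v_,u_=np.nonzero(L==L[u[1],u[0]])
        P=np.c_[u_,v_];P=np.concatenate([P+np.array(o) for o in([.5,.5],[-.5,.5],[.5,-.5],[-.5,-.5])])
        t,a=mom(P)
        def box(x):
            c,s_=np.cos(x[2]),np.sin(x[2]);B=np.array([[i*.095,j*w/2,k*.015] for i in(-1,1) for j in(-1,1) for k in(0,1)])
            return proj(n,np.c_[x[0]+c*B[:,0]-s_*B[:,1],x[1]+s_*B[:,0]+c*B[:,1],B[:,2]])
        r=least_squares(lambda x:mom(box(x))[0]-t,[*g,-.02]);x=r.x;d=.05*np.array([np.cos(x[2]),np.sin(x[2])])
        print(n,name,x[:2],np.degrees(x[2]),"ratio",a/mom(box(x))[1],"near",x[:2]-d,"far",x[:2]+d)
E
```

```text
top big [0.5695 0.0584] -1.146627168999754 ratio 1.0045866502679677 near [0.5195 0.0594] far [0.6194 0.0574]
top small [ 0.562 -0.054] -1.1459155902616465 ratio 1.0253169483917093 near [ 0.512 -0.053] far [ 0.612 -0.055]
side big [0.564  0.0226] -1.1459155902616465 ratio 1.9479260671543752 near [0.514  0.0236] far [0.614  0.0216]
side small [ 0.573  -0.0204] -1.1460882025931576 ratio 2.6530572735841895 near [ 0.523  -0.0194] far [ 0.6229 -0.0214]
```

>>> move_arm --pt "0.836 -0.437 0 0 0 0.194 1" --pt "0.836 -0.437 0 0 0 0.194 1" --pt "0.836 -0.437 0 0 0 0.194 1" --pt "0.836 -0.437 0 0 0 0.194 1" --pt "0.836 -0.437 0 0 0 0.194 1" --pt "0.836 -0.437 0 0 0 0.194 1" --pt "0.836 -0.437 0 0 0 0.194 1" --pt "0.836 -0.437 0 0 0 0.194 1" --pt "0.836 -0.437 0 0 0 0.194 1" --pt "0.836 -0.437 0 0 0 0.194 1" --force 20

```text
t: 0.93
tcp_pos: [0.3868, -0.3963, 0.2144]
tcp_rot: [180.0, 0.0, 0.0]
force: [0.1, 0.2, -0.5]
opening: 0.0919
grip_force: 0.0
```

>>> move_arm --pt "0.704 -0.608 0.4 0 0 0 1" --pt "0.704 -0.608 0.4 0 0 0 1" --pt "0.704 -0.608 0.4 0 0 0 1" --pt "0.704 -0.608 0.4 0 0 0 1" --pt "0.704 -0.608 0.4 0 0 0 1" --pt "0.704 -0.608 0.4 0 0 0 1" --pt "0.704 -0.608 0.4 0 0 0 1" --pt "0.704 -0.608 0.4 0 0 0 1" --pt "0.704 -0.608 0.515 0 0 0 1" --pt "0.704 -0.608 0.515 0 0 0 1" --pt "0.704 -0.608 0.515 0 0 0 1"

```text
t: 1.85
tcp_pos: [0.5961, -0.2149, 0.0587]
tcp_rot: [-179.9, 0.3, -0.1]
force: [0.3, 0.8, 0.4]
opening: 0.0921
grip_force: 0.0
```

```bash
python3 - <<'E'
from h import *
print(get_state()["tcp_pos"])
a,_=grab("side","s1");b,_=grab("top","t1")
u=proj("side",[.598,-.214,.03])[0].astype(int);w=proj("top",[.598,-.214,.03])[0].astype(int)
f=lambda i,c:cv2.resize(i[c[1]-70:c[1]+50,c[0]-60:c[0]+60],None,fx=3.3,fy=3.3,interpolation=cv2.INTER_CUBIC)
cv2.imwrite("pics/c3.png",np.hstack([f(a,u),f(b,w)]))
E
```

```text
[ 0.59609925 -0.21491066  0.05867075]
```

View pics/c3.png

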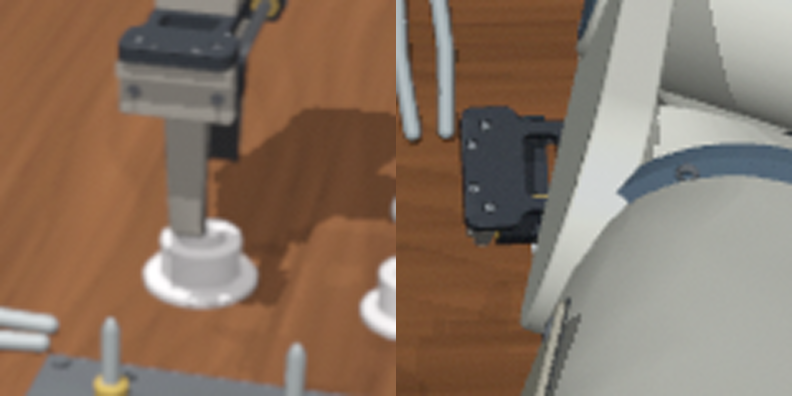

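The side crop shows the fingers straddling the big wheel's hub. I'm lowering and gripping lightly to find its centre.

>>> move_arm --pt "0 0 0.08 0 0 0 1" --pt "0 0 0.16 0 0 0 1" --pt "0 0 0.16 0 0 0 1" --pt "0 0 0.16 0 0 0 0.2" --pt "0 0 0.16 0 0 0 -0.1" --pt "0 0 0.16 0 0 0 -0.1" --pt "0 0 0.16 0 0 0 -0.1" --pt "0 0 0.16 0 0 0 -0.1" --pt "0 0 0.16 0 0 0 -0.1" --force 10

```text
t: 2.7
tcp_pos: [0.5988, -0.2142, 0.0128]
tcp_rot: [180.0, -0.1, -0.0]
force: [0.1, -0.1, 0.4]
opening: 0.0543
grip_force: 0.0
```

>>> move_arm --pt "0 0 0 0 0 0 -0.2" --pt "0 0 0 0 0 0 -0.2" --pt "0 0 0 0 0 0 -0.2" --pt "0 0 0 0 0 0 -0.2" --pt "0 0 0 0 0 0 -0.2"

```text
t: 3.12
tcp_pos: [0.5987, -0.2141, 0.0123]
tcp_rot: [180.0, -0.0, -0.1]
force: [0.2, 0.9, 4.7]
opening: 0.0479
grip_force: 10.0
```

>>> move_arm --pt "0 0 0 0 0 0 0.5" --pt "0 0 0 0 0 0 0.5" --pt "0 0 0 0 0 0 0.5" --pt "0 0 0 0 0 -1 0.5" --pt "0 0 0 0 0 -1 0.5" --pt "0 0 0 0 0 -1 0.5" --pt "0 0 0 0 0 -1 0.5" --pt "0 0 0 0 0 -1 0.5" --pt "0 0 0 0 0 -1 0.5" --pt "0 0 0 0 0 -1 0.5" --pt "0 0 0 0 0 -1 0.5" --pt "0 0 0 0 0 -1 0.5"

```text
t: 4.12
tcp_pos: [0.5982, -0.214, 0.0118]
tcp_rot: [-180.0, 0.0, 64.8]
force: [-0.7, -0.4, 0.2]
opening: 0.069
grip_force: 0.0
```

>>> move_arm --pt "0 0 0 0 0 -0.284 0.5" --pt "0 0 0 0 0 -0.284 0.5" --pt "0 0 0 0 0 -0.284 0.5" --pt "0 0 0 0 0 -0.284 0.5" --pt "0 0 0 0 0 -0.284 0" --pt "0 0 0 0 0 -0.284 -0.2" --pt "0 0 0 0 0 -0.284 -0.2" --pt "0 0 0 0 0 -0.284 -0.2" --pt "0 0 0 0 0 -0.284 -0.2" --pt "0 0 0 0 0 -0.284 -0.2" --pt "0 0 0 0 0 -0.284 -0.2" --pt "0 0 0 0 0 -0.284 -0.2" --force 25

```text
t: 5.12
tcp_pos: [0.5984, -0.214, 0.012]
tcp_rot: [-180.0, -0.0, 89.9]
force: [-0.4, 0.5, -0.7]
opening: 0.0472
grip_force: 25.0
```

```bash
python3 - <<'E'
from h import *
np.set_printoptions(precision=4,suppress=True)
for i in range(3):
    p,_=grab("side","s2");s=get_state();print(s["tcp_pos"],s["tcp_rot"],s["opening"],s["grip_force"],s["force"])
print(find("side",p,"white","S",(.466,-.331),.05),find("side",p,"white","S",(.467,-.201),.05))
E
```

```text
[ 0.5984 -0.2141  0.012 ] [-179.9924   -0.0018   89.9508] 0.04666395844322967 24.99972735531628 [-0.3243  0.2205 -1.3369]
[ 0.5984 -0.214   0.0121] [-179.9973   -0.0019   89.9548] 0.04670410196111025 24.999655452556908 [ 0.1164 -0.9121 -1.0011]
[ 0.5983 -0.2141  0.012 ] [-179.991    -0.0022   89.9553] 0.046767157004523274 24.99975680373609 [ 0.2483 -0.2747 -1.5582]
(array([ 0.4665, -0.3341]), 1.0249122428816893) (array([ 0.4681, -0.2032]), 1.0692382738260884)
```

>>> move_arm --pt "0 0 -0.1 0 0 0 -0.2" --pt "0 0 -0.22 0 0 0 -0.2" --pt "0 0 -0.333 0 0 0 -0.2" --pt "0.12 -0.03 -0.333 0 0 0 -0.2" --pt "0.25 -0.07 -0.333 0 0 0 -0.2" --pt "0.38 -0.1 -0.333 0 0 0 -0.2" --pt "0.51 -0.14 -0.333 0 0 0 -0.2" --pt "0.64 -0.18 -0.333 0 0 0 -0.2" --pt "0.77 -0.22 -0.333 0 0 0 -0.2" --pt "0.911 -0.263 -0.333 0 0 0 -0.2" --pt "0.911 -0.263 -0.333 0 0 0 -0.2" --pt "0.911 -0.263 -0.333 0 0 0 -0.2"

```text
t: 6.27
tcp_pos: [0.5188, 0.0614, 0.112]
tcp_rot: [-180.0, -0.0, 90.2]
force: [0.4, -0.2, -2.6]
opening: 0.0464
grip_force: 25.0
```

```bash
python3 - <<'E'
from h import *
np.set_printoptions(precision=4,suppress=True)
a,_=grab("side","s3");b,_=grab("top","t3");s=get_state();print(s["tcp_pos"],s["opening"],s["grip_force"],s["force"])
x=s["tcp_pos"]
u=proj("side",[.5195,.0593,.06])[0].astype(int);w=proj("top",[.5195,.0593,.06])[0].astype(int);print(u,w)
f=lambda i,c:cv2.resize(i[c[1]-60:c[1]+60,c[0]-60:c[0]+60],None,fx=3.3,fy=3.3,interpolation=cv2.INTER_CUBIC)
cv2.imwrite("pics/c4.png",np.hstack([f(a,u),f(b,w)]))
# wheel's underside circle predicted from TCP
for n in("side","top"):
    try: print(n,find(n,a if n=="side" else b,"white","B",x[:2],.06,x[2]-.012))
    except Exception as e: print(e)
E
```

```text
[0.52   0.0591 0.112 ] 0.046702518455589655 24.999409317970276 [ 0.1207 -0.3957 -1.7462]
[330 263] [279 264]
side (array([0.5276, 0.0564]), 1.680313449377651)
top (array([0.5245, 0.0587]), 3.01373298407929)
```

View pics/c4.png

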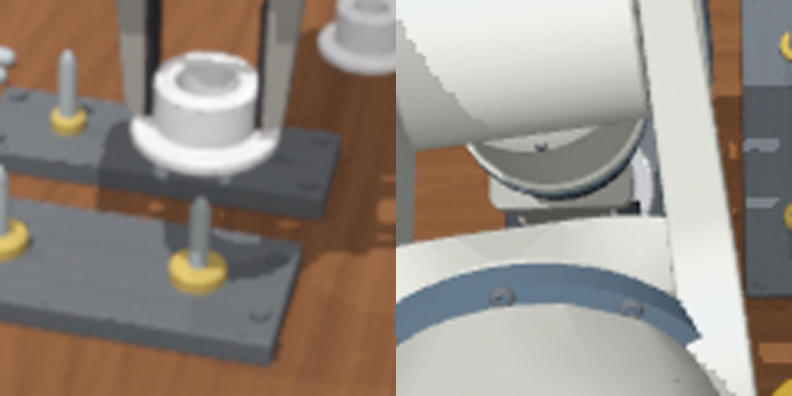

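The side crop shows the wheel held level above the near big axle: flange lower rim spans about (131..280, lowest 173) in the crop, and the axle tip is at (200.5,199).

```bash
python3 - <<'E'
from h import *
from scipy.optimize import fsolve
np.set_printoptions(precision=4,suppress=True)
o=np.array([330-60,263-60]);pt=lambda x,y:o+(np.array([x,y])+.5)/3.3-.5
print("tip",onplane("side",pt(200.5,197.5),.0605),"axle at z.05",onplane("side",pt(199.5,225),.050))
a_=np.linspace(0,2*np.pi,200)
def F(x):
    P=np.concatenate([proj("side",np.c_[x[0]+.034*np.cos(a_),x[1]+.034*np.sin(a_),np.full(200,z)]) for z in(.1,.106)])
    return [P[:,0].min(),P[:,0].max(),P[:,1].max()]
print(F([.52,.0592]), pt(131,172.5),pt(280,172.5))
p=cv2.imread("pics/s3.png");h,s,v=cv2.split(cv2.cvtColor(p,cv2.COLOR_BGR2HSV))
for n in (0,):
    r=fsolve(lambda x:[(F(x)[0]+F(x)[1])/2-(pt(131,0)[0]+pt(280,0)[0])/2,F(x)[2]-pt(0,173)[1]],[.52,.06]);print(r)
E
```

```text
tip [[0.5199 0.0574 0.0605]] axle at z.05 [[0.5185 0.065  0.05  ]]
[np.float64(308.6714960487724), np.float64(353.51790647261254), np.float64(254.54105918937066)] [309.3485 254.9242] [354.5    254.9242]
[0.5185 0.0603]
```

>>> move_arm --pt "0 0.003 0.08 0 0 0 -0.2" --pt "0 0.003 0.16 0 0 0 -0.2" --pt "0 0.003 0.2 0 0 0 -0.2" --pt "0 0.003 0.247 0 0 0 -0.2" --pt "0 0.003 0.247 0 0 0 -0.2" --pt "0 0.003 0.247 0 0 0 -0.2"

```text
t: 6.87
tcp_pos: [0.5205, 0.0579, 0.0374]
tcp_rot: [-179.9, 0.0, 89.9]
force: [-0.4, 0.7, -1.8]
opening: 0.0471
grip_force: 25.0
```

```bash
python3 - <<'E'
from h import *
np.set_printoptions(precision=4,suppress=True)
a,_=grab("side","s4");s=get_state();x=s["tcp_pos"];print(x,s["force"])
u=[330,275]
cv2.imwrite("pics/c5.png",cv2.resize(a[215:315,280:400],None,fx=6,fy=6,interpolation=cv2.INTER_CUBIC))
E
```

```text
[0.5211 0.0582 0.0381] [-0.7849 -0.3415 -2.3463]
```

View pics/c5.png

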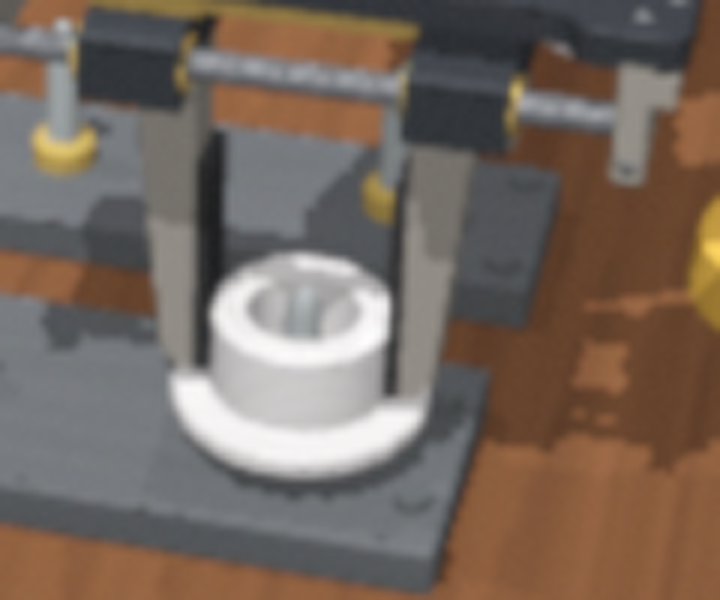

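The axle (crop x≈304) sits centrally in the bore (248..358). I'm lowering onto the spigot while watching the force.

>>> move_arm --pt "0 0 0.005 0 0 0 -0.2" --pt "0 0 0.01 0 0 0 -0.2" --pt "0 0 0.014 0 0 0 -0.2" --pt "0 0 0.018 0 0 0 -0.2" --pt "0 0 0.018 0 0 0 -0.2"

```text
t: 7.33
tcp_pos: [0.5206, 0.0593, 0.0326]
tcp_rot: [180.0, -0.0, 90.0]
force: [0.1, -0.5, -2.3]
opening: 0.0469
grip_force: 25.0
```

>>> move_arm --pt "0 0 0.005 0 0 0 -0.2" --pt "0 0 0.01 0 0 0 -0.2" --pt "0 0 0.014 0 0 0 -0.2" --pt "0 0 0.017 0 0 0 -0.2" --pt "0 0 0.018 0 0 0 -0.2" --pt "0 0 0.018 0 0 0 -0.2"

```text
t: 7.83
tcp_pos: [0.5205, 0.0593, 0.027]
tcp_rot: [-180.0, -0.0, 90.0]
force: [-1.6, -0.0, -2.1]
opening: 0.047
grip_force: 25.0
```

```bash
python3 - <<'E'
from h import *
for i in range(3): s=get_state();print(s["tcp_pos"].round(4),s["force"].round(1));grab("side","s5")
E
```

```text
[0.5205 0.0593 0.027 ] [-1.6 -0.  -2.1]
[0.5206 0.0593 0.0271] [ 0.6 -0.3 -2. ]
[0.5206 0.0593 0.0271] [-1.3 -0.6 -1.5]
```

>>> move_arm --pt "0 0 0.003 0 0 0 -0.2" --pt "0 0 0.003 0 0 0 -0.2" --pt "0 0 0.0 0 0 0 0.3" --pt "0 0 0.0 0 0 0 0.3" --pt "0 0 0 0 0 0 0.3" --pt "0 0 -0.05 0 0 0 0.3" --pt "0 0 -0.15 0 0 0 0.3" --pt "0 0 -0.28 0 0 0 0.5" --pt "0 0 -0.28 0 0 0 0.5" --pt "0 0 -0.28 0 0 0 0.5"

```text
t: 8.82
tcp_pos: [0.5224, 0.0595, 0.113]
tcp_rot: [179.7, -0.0, 90.0]
force: [0.3, -0.1, -0.7]
opening: 0.069
grip_force: 0.0
```

```bash
python3 - <<'E'
from h import *
np.set_printoptions(precision=4,suppress=True)
a,_=grab("side","s6");b,_=grab("top","t6");s=get_state();print(s["tcp_pos"],s["force"],s["opening"])
print("big",find("side",a,"white","B",(.5206,.0593),.045,.015))
for g in((.467,-.202),(.466,-.333)):
    for n,p in(("side",a),("top",b)): print(n,find(n,p,"white","S",g,.05))
E
```

```text
[0.5202 0.0592 0.1105] [-0.3919  0.5302 -0.5101] 0.06892727259360944
big (array([0.5221, 0.0546]), 1.227418989282358)
side (array([ 0.468 , -0.2032]), 1.0513474988454161)
top (array([ 0.4677, -0.2023]), 1.0521762436491289)
side (array([ 0.4643, -0.3205]), 0.6086729168221912)
top (array([ 0.466 , -0.3332]), 1.0490349410398285)
```

>>> move_arm --pt "-0.13 -0.03 0 0 0 0 0.5" --pt "-0.26 -0.06 0 0 0 0 0.5" --pt "-0.39 -0.09 0 0 0 0 0.5" --pt "-0.52 -0.12 0 0 0 0 0.5" --pt "-0.65 -0.14 0 0 0 0 0.5" --pt "-0.77 -0.16 0.05 0 0 0 0.5" --pt "-0.873 -0.172 0.1 0 0 0 0.5" --pt "-0.873 -0.172 0.2 0 0 0 0.5" --pt "-0.873 -0.172 0.2 0 0 0 0.5" --pt "-0.873 -0.172 0.2 0 0 0 0.5" --pt "-0.873 -0.172 0.2 0 0 0 0.5" --pt "-0.873 -0.172 0.2 0 0 0 0.5" --force 10

```text
t: 9.92
tcp_pos: [0.4694, -0.2019, 0.0519]
tcp_rot: [180.0, 0.0, 90.0]
force: [0.3, -0.7, 0.2]
opening: 0.0689
grip_force: 0.0
```

```bash
python3 - <<'E'
from h import *
np.set_printoptions(precision=4,suppress=True)
a,_=grab("side","s7");s=get_state();print(s["tcp_pos"])
try: print("big",find("side",a,"white","B",(.5206,.0593),.045,.015),find("side",a,"white","S",(.4685,-.2027),.04))
except Exception as e: print(e)
cv2.imwrite("pics/c7.png",np.hstack([cv2.resize(a[195:315,260:400],None,fx=3,fy=3,interpolation=cv2.INTER_CUBIC),cv2.resize(a[150:270,310:430],None,fx=3,fy=3,interpolation=cv2.INTER_CUBIC)]))
E
```

```text
[ 0.4697 -0.202   0.0521]
big (array([0.5221, 0.0545]), 1.2313396834377324) (array([ 0.4683, -0.2071]), 0.8814064521870884)
```

View pics/c7.png

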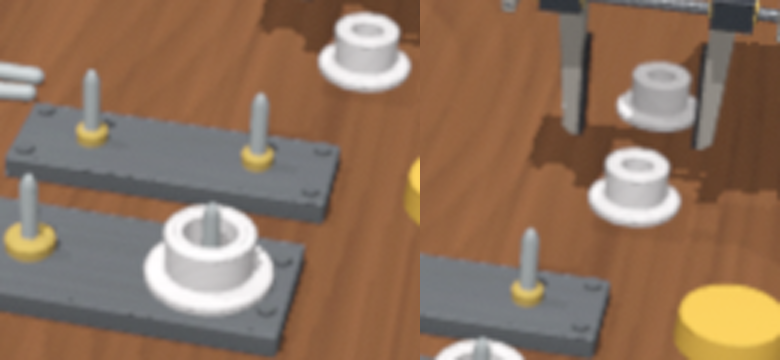

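The big wheel sits flat and centred on its axle, and the fingers straddle small wheel A (crop 635,185).

>>> move_arm --pt "0 0 0.07 0 0 0 0.5" --pt "0 0 0.133 0 0 0 0.5" --pt "0 0 0.133 0 0 0 0.3" --pt "0 0 0.133 0 0 0 0" --pt "0 0 0.133 0 0 0 -0.4" --pt "0 0 0.133 0 0 0 -0.4" --pt "0 0 0.133 0 0 0 -0.4" --pt "0 0 0.133 0 0 0 -0.4" --pt "0 0 0.133 0 0 0 -0.4" --pt "0 0 0.133 0 0 0 -0.4" --pt "0 0 0.133 0 0 0 -0.4" --pt "0 0 0.133 0 0 0 -0.4"

```text
t: 10.97
tcp_pos: [0.4697, -0.2028, 0.012]
tcp_rot: [179.9, 0.0, 90.0]
force: [0.5, 0.6, 6.8]
opening: 0.0397
grip_force: 10.0
```

>>> move_arm --pt "0 0 0 0 0 0 0.3" --pt "0 0 0 0 0 0 0.3" --pt "0 0 0 0 0 0 0.3" --pt "0 0 0 0 0 1 0.3" --pt "0 0 0 0 0 1 0.3" --pt "0 0 0 0 0 1 0.3" --pt "0 0 0 0 0 1 0.3" --pt "0 0 0 0 0 1 0.3" --pt "0 0 0 0 0 1 0.3" --pt "0 0 0 0 0 1 0.3" --pt "0 0 0 0 0 1 0.3" --pt "0 0 0 0 0 1 0.3"

```text
t: 11.97
tcp_pos: [0.4686, -0.2025, 0.011]
tcp_rot: [-180.0, 0.0, 25.1]
force: [0.0, 0.3, 0.3]
opening: 0.0597
grip_force: 0.0
```

>>> move_arm --pt "0 0 0 0 0 0.284 0.3" --pt "0 0 0 0 0 0.284 0.3" --pt "0 0 0 0 0 0.284 0.3" --pt "0 0 0 0 0 0.284 0.3" --pt "0 0 0 0 0 0.284 -0.1" --pt "0 0 0 0 0 0.284 -0.4" --pt "0 0 0 0 0 0.284 -0.4" --pt "0 0 0 0 0 0.284 -0.4" --pt "0 0 0 0 0 0.284 -0.4" --pt "0 0 0 0 0 0.284 -0.4" --pt "0 0 0 0 0 0.284 -0.4" --pt "0 0 0 0 0 0.284 -0.4" --force 25

```text
t: 12.97
tcp_pos: [0.4688, -0.2026, 0.0111]
tcp_rot: [-180.0, 0.0, -0.0]
force: [-0.6, -0.6, -0.2]
opening: 0.039
grip_force: 25.0
```

>>> move_arm --pt "0 0 -0.1 0 0 0 -0.4" --pt "0 0 -0.22 0 0 0 -0.4" --pt "0 0 -0.333 0 0 0 -0.4" --pt "0.08 -0.08 -0.333 0 0 0 -0.4" --pt "0.17 -0.17 -0.333 0 0 0 -0.4" --pt "0.26 -0.26 -0.333 0 0 0 -0.4" --pt "0.35 -0.36 -0.333 0 0 0 -0.4" --pt "0.44 -0.45 -0.333 0 0 0 -0.4" --pt "0.481 -0.492 -0.333 0 0 0 -0.4" --pt "0.481 -0.492 -0.333 0 0 0 -0.4" --pt "0.481 -0.492 -0.333 0 0 0 -0.4" --pt "0.481 -0.492 -0.333 0 0 0 -0.4"

```text
t: 13.97
tcp_pos: [0.612, -0.0557, 0.1106]
tcp_rot: [180.0, 0.1, -0.0]
force: [-0.4, 0.4, -1.8]
opening: 0.0389
grip_force: 25.0
```

```bash
python3 - <<'E'
from h import *
a,_=grab("side","s8");s=get_state();print(s["tcp_pos"].round(4),s["force"].round(1),s["opening"])
E
```

```text
[ 0.612  -0.056   0.1107] [-0.3  0.2 -1.6] 0.03864692609782461
```

>>> move_arm --pt "0.003 -0.003 0.08 0 0 0 -0.4" --pt "0.003 -0.003 0.16 0 0 0 -0.4" --pt "0.003 -0.003 0.2 0 0 0 -0.4" --pt "0.003 -0.003 0.246 0 0 0 -0.4" --pt "0.003 -0.003 0.246 0 0 0 -0.4" --pt "0.003 -0.003 0.246 0 0 0 -0.4" --pt "0.003 -0.003 0.246 0 0 0 -0.4"

```text
t: 14.6
tcp_pos: [0.6145, -0.0547, 0.0382]
tcp_rot: [180.0, -0.0, -0.1]
force: [0.6, -0.2, -0.4]
opening: 0.0391
grip_force: 25.0
```

```bash
python3 - <<'E'
from h import *
a,_=grab("side","s9");s=get_state();print(s["tcp_pos"].round(4),s["force"].round(1),s["opening"])
cv2.imwrite("pics/c9.png",cv2.resize(a[190:280,240:350],None,fx=6,fy=6,interpolation=cv2.INTER_CUBIC))
E
```

```text
[ 0.6148 -0.0546  0.0384] [-0.4 -0.4 -1.3] 0.038851588376243563
```

View pics/c9.png

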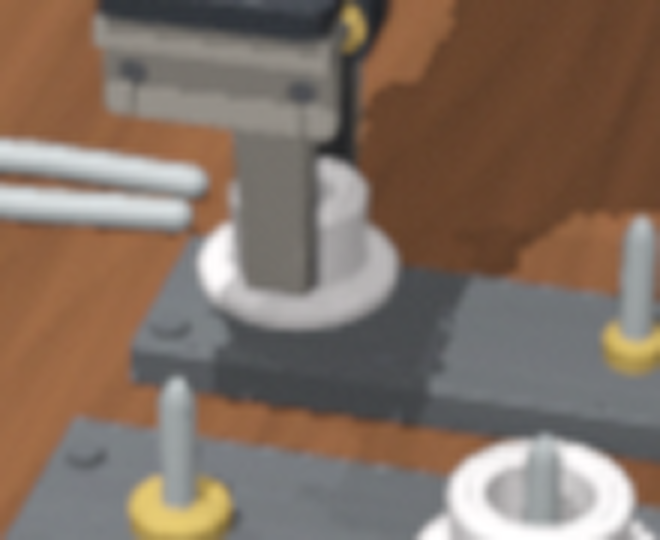

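The wheel hides the axle here (flange 198..400 px in the crop). I'm correcting 1.5 mm in x and descending slowly by feel.

>>> move_arm --pt "-0.005 0 0 0 0 0 -0.4" --pt "-0.005 0 0 0 0 0 -0.4" --pt "-0.005 0 0 0 0 0 -0.4" --pt "-0.005 0 0.006 0 0 0 -0.4" --pt "-0.005 0 0.012 0 0 0 -0.4" --pt "-0.005 0 0.018 0 0 0 -0.4" --pt "-0.005 0 0.018 0 0 0 -0.4"

```text
t: 15.23
tcp_pos: [0.6128, -0.0545, 0.0316]
tcp_rot: [180.0, -0.0, -0.0]
force: [0.6, -2.5, -3.1]
opening: 0.0389
grip_force: 25.0
```

>>> move_arm --pt "0 0.001 0.004 0 0 0 -0.4" --pt "0 0.001 0.008 0 0 0 -0.4" --pt "0 0.001 0.012 0 0 0 -0.4" --pt "0 0.001 0.016 0 0 0 -0.4" --pt "0 0.001 0.019 0 0 0 -0.4" --pt "0 0.001 0.019 0 0 0 -0.4"

```text
t: 15.73
tcp_pos: [0.6129, -0.0548, 0.0261]
tcp_rot: [180.0, -0.0, -0.1]
force: [1.8, -4.5, -0.1]
opening: 0.0387
grip_force: 25.0
```

>>> move_arm --pt "0 0 0.002 0 0 0 -0.4" --pt "0 0 0.0 0 0 0 0.2" --pt "0 0 0.0 0 0 0 0.2" --pt "0 0 0 0 0 0 0.2" --pt "0 0 -0.05 0 0 0 0.2" --pt "0 0 -0.15 0 0 0 0.2" --pt "0 0 -0.28 0 0 0 0.5" --pt "-0.05 0.1 -0.28 0 0 0 0.5" --pt "-0.12 0.23 -0.28 0 0 0 0.5" --pt "-0.18 0.36 -0.28 0 0 0 0.5" --pt "-0.25 0.48 -0.28 0 0 0 0.5" --pt "-0.25 0.48 -0.28 0 0 0 0.5" --force 10

```text
t: 16.73
tcp_pos: [0.5343, -0.2024, 0.1101]
tcp_rot: [180.0, 0.1, -0.2]
force: [-0.1, 0.0, -0.6]
opening: 0.0692
grip_force: 0.0
```

```bash
python3 - <<'E'
from h import *
np.set_printoptions(precision=4,suppress=True)
a,_=grab("side","s10");b,_=grab("top","t10");s=get_state();print(s["tcp_pos"],s["opening"])
def t(*k):
    try: print(k[0],k[3],*find(k[0],*k[1:]))
    except Exception as e: print(e)
t("side",a,"white","S",(.6129,-.0548),.04,.015)
for n,p in(("side",a),("top",b)): t(n,p,"white","S",(.466,-.333),.05)
cv2.imwrite("pics/c10.png",np.hstack([cv2.resize(a[160:280,250:430],None,fx=2.8,fy=2.8,interpolation=cv2.INTER_CUBIC),cv2.resize(b[250:370,420:520],None,fx=2.8,fy=2.8)]))
E
```

```text
[ 0.5366 -0.1996  0.1102] 0.06865368894814067
side S [ 0.615  -0.0587] 1.1152280714219807
side S [ 0.4666 -0.3358] 0.9997406831475234
top S [ 0.4629 -0.3336] 2.669425482138331
```

View pics/c10.png

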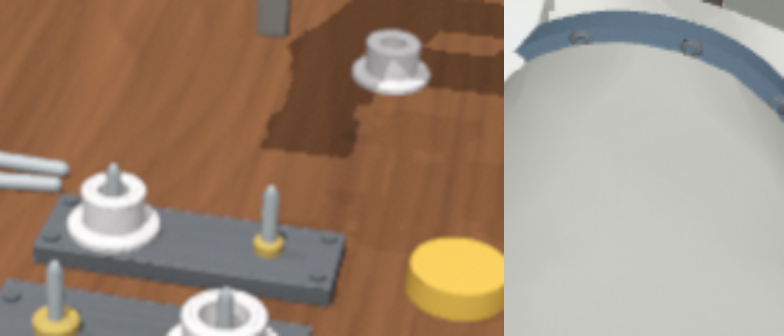

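Small wheel A is seated on the far axle, and small wheel B is still in place (crop 392,62). Now going to B.

>>> move_arm --pt "-0.06 0.11 0 0 0 0 0.5" --pt "-0.12 0.23 0 0 0 0 0.5" --pt "-0.18 0.34 0.05 0 0 0 0.5" --pt "-0.232 0.447 0.12 0 0 0 0.5" --pt "-0.232 0.447 0.2 0 0 0 0.5" --pt "-0.232 0.447 0.2 0 0 0 0.5" --pt "-0.232 0.447 0.2 0 0 0 0.5" --pt "-0.232 0.447 0.2 0 0 0 0.5" --pt "-0.232 0.447 0.2 0 0 0 0.5"

```text
t: 17.58
tcp_pos: [0.4695, -0.3317, 0.0515]
tcp_rot: [180.0, -0.1, 0.1]
force: [-0.1, 0.5, -0.4]
opening: 0.0687
grip_force: 0.0
```

```bash
python3 - <<'E'
from h import *
np.set_printoptions(precision=4,suppress=True)
a,_=grab("side","s11");s=get_state();print(s["tcp_pos"],s["opening"])
E
```

```text
[ 0.4694 -0.3318  0.0515] 0.06902966312846003
```

>>> move_arm --pt "-0.008 0.006 0.07 0 0 0 0.5" --pt "-0.008 0.006 0.132 0 0 0 0.5" --pt "-0.008 0.006 0.132 0 0 0 0.3" --pt "-0.008 0.006 0.132 0 0 0 0" --pt "-0.008 0.006 0.132 0 0 0 -0.4" --pt "-0.008 0.006 0.132 0 0 0 -0.4" --pt "-0.008 0.006 0.132 0 0 0 -0.4" --pt "-0.008 0.006 0.132 0 0 0 -0.4" --pt "-0.008 0.006 0.132 0 0 0 -0.4" --pt "-0.008 0.006 0.132 0 0 0 -0.4" --pt "-0.008 0.006 0.132 0 0 0 -0.4"

```text
t: 18.55
tcp_pos: [0.4663, -0.3349, 0.0116]
tcp_rot: [179.9, -0.1, -0.1]
force: [0.1, 1.1, 6.8]
opening: 0.0397
grip_force: 10.0
```

>>> move_arm --pt "0 0 0 0 0 0 0.3" --pt "0 0 0 0 0 0 0.3" --pt "0 0 0 0 0 0 0.3" --pt "0 0 0 0 0 -1 0.3" --pt "0 0 0 0 0 -1 0.3" --pt "0 0 0 0 0 -1 0.3" --pt "0 0 0 0 0 -1 0.3" --pt "0 0 0 0 0 -1 0.3" --pt "0 0 0 0 0 -1 0.3" --pt "0 0 0 0 0 -1 0.3" --pt "0 0 0 0 0 -1 0.3" --pt "0 0 0 0 0 -1 0.3"

```text
t: 19.55
tcp_pos: [0.4652, -0.3341, 0.0104]
tcp_rot: [-180.0, -0.0, 64.8]
force: [1.0, -0.4, 0.4]
opening: 0.0601
grip_force: 0.0
```

>>> move_arm --pt "0 0 0 0 0 -0.284 0.3" --pt "0 0 0 0 0 -0.284 0.3" --pt "0 0 0 0 0 -0.284 0.3" --pt "0 0 0 0 0 -0.284 0.3" --pt "0 0 0 0 0 -0.284 -0.1" --pt "0 0 0 0 0 -0.284 -0.4" --pt "0 0 0 0 0 -0.284 -0.4" --pt "0 0 0 0 0 -0.284 -0.4" --pt "0 0 0 0 0 -0.284 -0.4" --pt "0 0 0 0 0 -0.284 -0.4" --pt "0 0 0 0 0 -0.284 -0.4" --pt "0 0 0 0 0 -0.284 -0.4" --force 25

```text
t: 20.55
tcp_pos: [0.4654, -0.3343, 0.0106]
tcp_rot: [180.0, -0.0, 89.9]
force: [0.5, -0.2, -1.0]
opening: 0.0395
grip_force: 25.0
```

>>> move_arm --pt "0 0 -0.1 0 0 0 -0.4" --pt "0 0 -0.22 0 0 0 -0.4" --pt "0 0 -0.333 0 0 0 -0.4" --pt "0.12 0.02 -0.333 0 0 0 -0.4" --pt "0.25 0.04 -0.333 0 0 0 -0.4" --pt "0.38 0.06 -0.333 0 0 0 -0.4" --pt "0.51 0.08 -0.333 0 0 0 -0.4" --pt "0.64 0.1 -0.333 0 0 0 -0.4" --pt "0.77 0.13 -0.333 0 0 0 -0.4" --pt "0.88 0.15 -0.333 0 0 0 -0.4" --pt "0.936 0.159 -0.333 0 0 0 -0.4" --pt "0.936 0.159 -0.333 0 0 0 -0.4"

```text
t: 21.55
tcp_pos: [0.5134, -0.0504, 0.1104]
tcp_rot: [-180.0, -0.0, 90.1]
force: [-0.3, -1.1, -2.5]
opening: 0.0389
grip_force: 25.0
```

>>> move_arm --pt "0 0 0.08 0 0 0 -0.4" --pt "0 0 0.16 0 0 0 -0.4" --pt "0 0 0.2 0 0 0 -0.4" --pt "0 0 0.246 0 0 0 -0.4" --pt "0 0 0.246 0 0 0 -0.4" --pt "0 0 0.246 0 0 0 -0.4" --pt "0 0 0.246 0 0 0 -0.4" --pt "0 0 0.246 0 0 0 -0.4"

```text
t: 22.22
tcp_pos: [0.5139, -0.0539, 0.0376]
tcp_rot: [179.9, 0.0, 89.9]
force: [-0.2, 0.4, -1.3]
opening: 0.0391
grip_force: 25.0
```

```bash
python3 - <<'E'
from h import *
a,_=grab("side","s12");s=get_state();print(s["tcp_pos"].round(4),s["force"].round(1),s["opening"])
E
```

```text
[ 0.5139 -0.0538  0.0376] [-0.3  0.  -2.2] 0.039368789436793776
```

Bottom is at about 27 mm, just above the spigot. Shifting −0.7 mm in x and feeling the way down.

>>> move_arm --pt "0 -0.002 0 0 0 0 -0.4" --pt "0 -0.002 0 0 0 0 -0.4" --pt "0 -0.002 0.006 0 0 0 -0.4" --pt "0 -0.002 0.012 0 0 0 -0.4" --pt "0 -0.002 0.02 0 0 0 -0.4" --pt "0 -0.002 0.02 0 0 0 -0.4"

```text
t: 22.77
tcp_pos: [0.5128, -0.0535, 0.0303]
tcp_rot: [180.0, 0.0, 90.0]
force: [1.1, 0.3, -2.8]
opening: 0.0392
grip_force: 25.0
```

>>> move_arm --pt "0 0 0.004 0 0 0 -0.4" --pt "0 0 0.008 0 0 0 -0.4" --pt "0 0 0.012 0 0 0 -0.4" --pt "0 0 0.016 0 0 0 -0.4" --pt "0 0 0.017 0 0 0 -0.4" --pt "0 0 0.017 0 0 0 -0.4"

```text
t: 23.27
tcp_pos: [0.5129, -0.0535, 0.0256]
tcp_rot: [180.0, 0.0, 90.0]
force: [1.2, -0.9, -0.4]
opening: 0.0392
grip_force: 25.0
```

>>> move_arm --pt "0 0 0.002 0 0 0 -0.4" --pt "0 0 0.0 0 0 0 0.3" --pt "0 0 0.0 0 0 0 0.3" --pt "0 0 0 0 0 0 0.3" --pt "0 0 -0.05 0 0 0 0.3" --pt "0 0 -0.15 0 0 0 0.3" --pt "0 0 -0.28 0 0 0 0.3" --pt "0.12 -0.02 -0.333 0 0 0 0" --pt "0.25 -0.04 -0.333 0 0 0 0" --pt "0.38 -0.06 -0.333 0 0 0 0" --pt "0.5 -0.08 -0.333 0 0 0 0" --pt "0.5 -0.08 -0.333 0 0 0 0" --force 20

```text
t: 24.27
tcp_pos: [0.4875, 0.1012, 0.1257]
tcp_rot: [-180.0, -0.1, 90.1]
force: [-0.0, 0.0, 0.0]
opening: 0.0459
grip_force: 0.0
```

```bash
python3 - <<'E'
from h import *
np.set_printoptions(precision=4,suppress=True)
a,_=grab("side","s13");b,_=grab("top","t13");s=get_state();print(s["tcp_pos"],s["opening"])
for g in((.4692,.247),(.4967,.323),(.5595,.228),(.576,.305)):
    try: print(find("side",a,"orange","cap",g,.035))
    except Exception as e: print(e)
cv2.imwrite("pics/c13.png",cv2.resize(a[160:310,250:430],None,fx=3.5,fy=3.5,interpolation=cv2.INTER_CUBIC))
E
```

```text
[0.4882 0.0976 0.1254] 0.04588499807581323
(array([0.4689, 0.2488]), 0.9567814407057375)
(array([0.4962, 0.3246]), 0.9715211788238834)
(array([0.5594, 0.2285]), 0.9765564553204107)
(array([0.5759, 0.3066]), 0.9680244987117382)
```

View pics/c13.png

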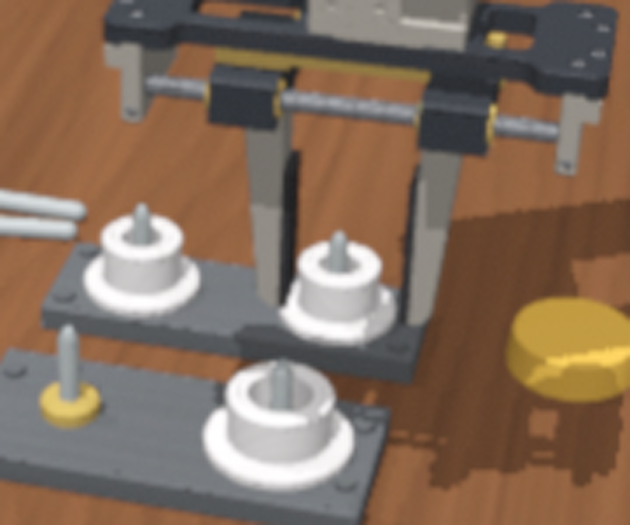

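All three wheels are fully seated. Next is the first cap at about (0.470, 0.248).

>>> move_arm --pt "0.12 -0.015 0 0 0 0 0" --pt "0.25 -0.03 0 0 0 0 0" --pt "0.38 -0.046 0.05 0 0 0 0" --pt "0.5 -0.061 0.15 0 0 0 0" --pt "0.5 -0.061 0.268 0 0 0 0" --pt "0.5 -0.061 0.268 0 0 0 0" --pt "0.5 -0.061 0.268 0 0 0 0" --pt "0.5 -0.061 0.268 0 0 0 0"

```text
t: 25.03
tcp_pos: [0.4713, 0.2453, 0.0459]
tcp_rot: [-180.0, 0.0, 89.9]
force: [1.0, -0.1, -0.0]
opening: 0.046
grip_force: 0.0
```

```bash
python3 - <<'E'
from h import *
np.set_printoptions(precision=4,suppress=True)
a,_=grab("side","s14");a,_=grab("side","s14");s=get_state();print(s["tcp_pos"],s["opening"])
E
```

```text
[0.4721 0.2458 0.0469] 0.04568831185358479
```

>>> move_arm --pt "0.007 -0.007 0 0 0 0 0" --pt "0.007 -0.007 0.06 0 0 0 0" --pt "0.007 -0.007 0.116 0 0 0 0" --pt "0.007 -0.007 0.116 0 0 0 0" --pt "0.007 -0.007 0.116 0 0 0 -0.3" --pt "0.007 -0.007 0.116 0 0 0 -0.8" --pt "0.007 -0.007 0.116 0 0 0 -0.8" --pt "0.007 -0.007 0.116 0 0 0 -0.8" --pt "0.007 -0.007 0.116 0 0 0 -0.8" --pt "0.007 -0.007 0.116 0 0 0 -0.8" --pt "0.007 -0.007 0.116 0 0 0 -0.8" --pt "0.007 -0.007 0.116 0 0 0 -0.8"

```text
t: 26.13
tcp_pos: [0.4692, 0.249, 0.0111]
tcp_rot: [179.9, -0.0, 90.0]
force: [-0.4, 0.1, 7.3]
opening: 0.0235
grip_force: 20.0
```

>>> move_arm --pt "0 0 -0.1 0 0 0 -0.8" --pt "0 0 -0.2 0 0 0 -0.8" --pt "0 0 -0.3 0 0 0 -0.8" --pt "-0.12 0.03 -0.3 0 0 0 -0.8" --pt "-0.24 0.06 -0.3 0 0 0 -0.8" --pt "-0.36 0.09 -0.3 0 0 0 -0.8" --pt "-0.48 0.13 -0.3 0 0 0 -0.8" --pt "-0.57 0.16 -0.3 0 0 0 -0.8" --pt "-0.63 0.171 -0.3 0 0 0 -0.8" --pt "-0.63 0.171 -0.3 0 0 0 -0.8" --pt "-0.63 0.171 -0.3 0 0 0 -0.8" --pt "-0.63 0.171 -0.3 0 0 0 -0.8"

```text
t: 27.13
tcp_pos: [0.5193, 0.0601, 0.1002]
tcp_rot: [-180.0, -0.0, 89.9]
force: [0.2, 0.1, -0.4]
opening: 0.0231
grip_force: 20.0
```

```bash
python3 - <<'E'
from h import *
np.set_printoptions(precision=4,suppress=True)
a,_=grab("side","s15");s=get_state();print(s["tcp_pos"],s["opening"],s["force"])
x=s["tcp_pos"]
try: print(find("side",a,"orange","cap",x[:2],.04,x[2]-.0051-.006))
except Exception as e: print(e)
cv2.imwrite("pics/c15.png",cv2.resize(a[200:310,260:400],None,fx=5,fy=5,interpolation=cv2.INTER_CUBIC))
E
```

```text
[0.5193 0.0604 0.1002] 0.023332078061946284 [0.2953 1.2421 0.253 ]
(array([0.5202, 0.0604]), 0.6572178022707781)
```

View pics/c15.png

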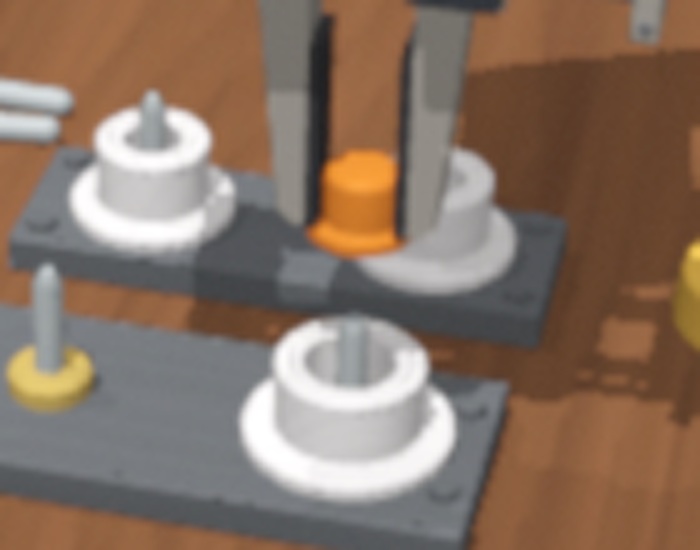

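>>> move_arm --pt "-0.002 0.0035 0.03 0 0 0 -0.8" --pt "-0.002 0.0035 0.06 0 0 0 -0.8" --pt "-0.002 0.0035 0.09 0 0 0 -0.8" --pt "-0.002 0.0035 0.11 0 0 0 -0.8" --pt "-0.002 0.0035 0.12 0 0 0 -0.8" --pt "-0.002 0.0035 0.12 0 0 0 -0.8" --pt "-0.002 0.0035 0.12 0 0 0 -0.8"

```text
t: 27.77
tcp_pos: [0.5206, 0.059, 0.064]
tcp_rot: [-180.0, 0.0, 90.0]
force: [0.4, 0.2, -0.3]
opening: 0.0234
grip_force: 20.0
```

>>> move_arm --pt "0 0 0.005 0 0 0 -0.8" --pt "0 0 0.01 0 0 0 -0.8" --pt "0 0 0.014 0 0 0 -0.8" --pt "0 0 0.018 0 0 0 -0.8" --pt "0 0 0.02 0 0 0 -0.8" --pt "0 0 0.02 0 0 0 -0.8" --force 40

```text
t: 28.27
tcp_pos: [0.5209, 0.0593, 0.0587]
tcp_rot: [180.0, -0.0, 89.9]
force: [-1.2, 1.0, 4.7]
opening: 0.023
grip_force: 40.0
```

>>> move_arm --pt "0 0 0.004 0 0 0 -0.8" --pt "0 0 0.008 0 0 0 -0.8" --pt "0 0 0.01 0 0 0 -0.8" --pt "0 0 0.01 0 0 0 -0.8"

```text
t: 28.6
tcp_pos: [0.5206, 0.06, 0.0555]
tcp_rot: [-180.0, -0.1, 89.9]
force: [-1.5, 6.7, 2.7]
opening: 0.0227
grip_force: 40.0
```

>>> move_arm --pt "0.002 0 0 0 0 0 -0.8" --pt "0.002 0 0 0 0 0 -0.8" --pt "0.002 0 0.003 0 0 0 -0.8" --pt "0.002 0 0.003 0 0 0 -0.8"

```text
t: 28.93
tcp_pos: [0.5205, 0.0601, 0.0545]
tcp_rot: [-180.0, -0.0, 89.9]
force: [-3.3, 6.7, 4.0]
opening: 0.023
grip_force: 40.0
```

```bash
python3 - <<'E'
from h import *
a,_=grab("side","s16");s=get_state();print(s["tcp_pos"].round(4),s["opening"],s["force"].round(1))
cv2.imwrite("pics/c16.png",cv2.resize(a[210:310,270:390],None,fx=6,fy=6,interpolation=cv2.INTER_CUBIC))
E
```

```text
[0.5205 0.0601 0.0545] 0.022682756565815265 [-2.4  4.9  3.6]
```

View pics/c16.png

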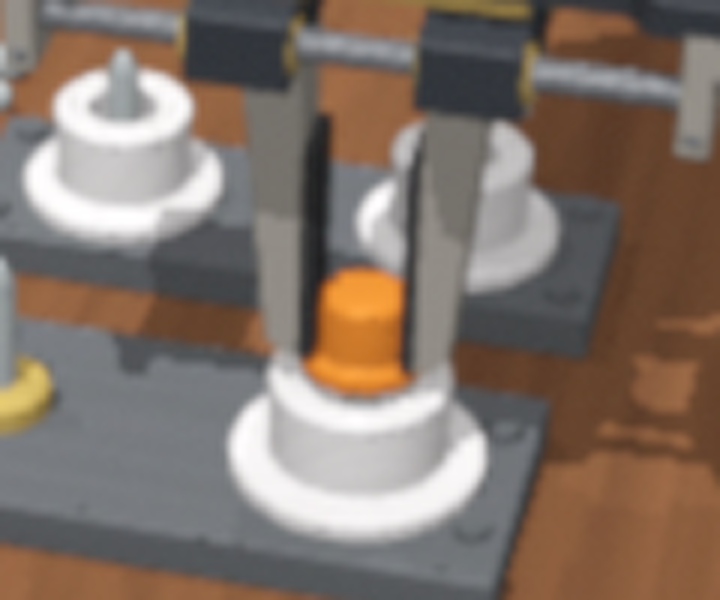

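The cap sits on the axle tip between the pads, just above the hub. I'm releasing it to press on the dome with closed fingertips.

>>> move_arm --pt "0 0 0 0 0 0 -0.2" --pt "0 0 0 0 0 0 -0.2" --pt "0 0 0 0 0 0 -0.2" --pt "0 0 -0.05 0 0 0 -0.2" --pt "0 0 -0.12 0 0 0 -0.2" --pt "0 0 -0.12 0 0 0 -1" --pt "0 0 -0.12 0 0 0 -1" --pt "0 0 -0.12 0 0 0 -1" --pt "0 0 -0.12 0 0 0 -1" --pt "0 0 -0.12 0 0 0 -1" --pt "0 0 -0.12 0 0 0 -1" --force 20

```text
t: 29.9
tcp_pos: [0.5203, 0.0595, 0.0897]
tcp_rot: [-179.9, 0.0, 90.0]
force: [0.7, -0.2, -0.3]
opening: 0.0005
grip_force: 0.0
```

```bash
python3 - <<'E'
from h import *
a,d=grab("side","s17");s=get_state();print(s["tcp_pos"].round(4),s["opening"],s["force"].round(1))
for z0 in(.039,.045,.047,.0385): pass
for z0 in(.039,.047): print(z0,find("side",a,"orange","cap",(.5206,.0598),.03,z0))
E
```

```text
[0.5204 0.0595 0.0898] 0.00019284345739916 [0.  0.1 1. ]
0.039 (array([0.52043492, 0.05395443]), 0.7322480833966178)
0.047 (array([0.5185316 , 0.06507654]), 0.711061339726858)
```

>>> move_arm --pt "0 0 0.02 0 0 0 -1" --pt "0 0 0.04 0 0 0 -1" --pt "0 0 0.046 0 0 0 -1" --pt "0 0 0.05 0 0 0 -1" --pt "0 0 0.053 0 0 0 -1" --pt "0 0 0.056 0 0 0 -1" --pt "0 0 0.056 0 0 0 -1"

```text
t: 30.53
tcp_pos: [0.5207, 0.0596, 0.0735]
tcp_rot: [-180.0, -0.0, 90.0]
force: [0.0, -0.7, 0.4]
opening: 0.0001
grip_force: 0.0
```

>>> move_arm --pt "0 0 0.004 0 0 0 -1" --pt "0 0 0.007 0 0 0 -1" --pt "0 0 0.01 0 0 0 -1" --pt "0 0 0.01 0 0 0 -1"

```text
t: 30.87
tcp_pos: [0.5209, 0.0598, 0.0708]
tcp_rot: [180.0, -0.0, 90.0]
force: [-0.3, 1.6, 3.3]
opening: 0.0006
grip_force: 1.5
```

>>> move_arm --pt "0 0 0.003 0 0 0 -1" --pt "0 0 0.006 0 0 0 -1" --pt "0 0 0.009 0 0 0 -1" --pt "0 0 0.009 0 0 0 -1"

```text
t: 31.2
tcp_pos: [0.5209, 0.0598, 0.0681]
tcp_rot: [180.0, -0.0, 90.0]
force: [-0.7, 2.3, 3.9]
opening: 0.0002
grip_force: 2.0
```

>>> move_arm --pt "0 0 0.003 0 0 0 -1" --pt "0 0 0.006 0 0 0 -1" --pt "0 0 0.006 0 0 0 -1"

```text
t: 31.45
tcp_pos: [0.521, 0.0598, 0.0665]
tcp_rot: [180.0, -0.0, 90.0]
force: [-1.4, 1.9, 7.3]
opening: 0.0006
grip_force: 3.5
```

```bash
python3 - <<'E'
from h import *
a,_=grab("side","s18");s=get_state();print(s["tcp_pos"].round(4),s["opening"],s["force"].round(1))
cv2.imwrite("pics/c18.png",cv2.resize(a[210:310,270:390],None,fx=6,fy=6,interpolation=cv2.INTER_CUBIC))
E
```

```text
[0.5209 0.0599 0.0665] 0.0005228824203855672 [-1.3  1.7  6.3]
```

View pics/c18.png

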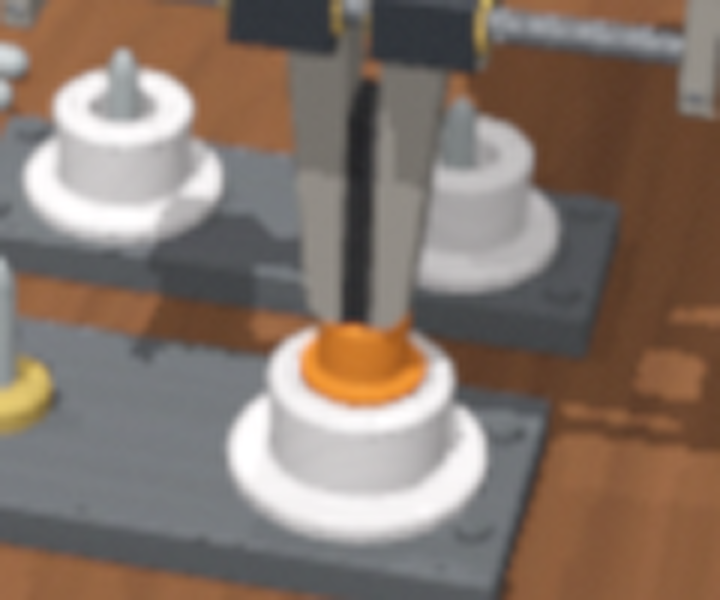

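The cap's brim now appears on the hub top. Pressing a bit harder to confirm it is home.

>>> move_arm --pt "0 0 0.003 0 0 0 -1" --pt "0 0 0.005 0 0 0 -1" --pt "0 0 0.005 0 0 0 -1" --pt "0 0 0.005 0 0 0 -1"

```text
t: 31.83
tcp_pos: [0.5211, 0.06, 0.0661]
tcp_rot: [180.0, -0.0, 90.0]
force: [-6.3, 2.2, 21.3]
opening: 0.0002
grip_force: 10.8
```

>>> move_arm --pt "0 0 -0.05 0 0 0 -1" --pt "0 0 -0.15 0 0 0 -0.5" --pt "0.12 0.03 -0.15 0 0 0 0" --pt "0.25 0.06 -0.15 0 0 0 0" --pt "0.38 0.09 -0.15 0 0 0 0" --pt "0.5 0.12 -0.1 0 0 0 0" --pt "0.561 0.13 0 0 0 0 0" --pt "0.561 0.13 0.07 0 0 0 0" --pt "0.561 0.13 0.07 0 0 0 0" --pt "0.561 0.13 0.07 0 0 0 0" --pt "0.561 0.13 0.07 0 0 0 0" --pt "0.561 0.13 0.07 0 0 0 0"

```text
t: 32.83
tcp_pos: [0.5608, 0.2275, 0.0451]
tcp_rot: [179.9, -0.0, 89.9]
force: [-1.2, -0.3, 0.4]
opening: 0.0456
grip_force: 0.0
```

```bash
python3 - <<'E'
from h import *
np.set_printoptions(precision=4,suppress=True)
a,_=grab("side","s19");s=get_state();print(s["tcp_pos"],s["opening"])
for z0 in(.039,): print(z0,find("side",a,"orange","cap",(.5206,.0598),.03,z0))
E
```

```text
[0.5608 0.2275 0.0452] 0.04603456120452907
0.039 (array([0.5288, 0.0622]), 0.02471680023175635)
```

>>> move_arm --pt "0.002 -0.002 0 0 0 0 0" --pt "0.002 -0.002 0.06 0 0 0 0" --pt "0.002 -0.002 0.112 0 0 0 0" --pt "0.002 -0.002 0.112 0 0 0 0" --pt "0.002 -0.002 0.112 0 0 0 -0.3" --pt "0.002 -0.002 0.112 0 0 0 -0.8" --pt "0.002 -0.002 0.112 0 0 0 -0.8" --pt "0.002 -0.002 0.112 0 0 0 -0.8" --pt "0.002 -0.002 0.112 0 0 0 -0.8" --pt "0.002 -0.002 0.112 0 0 0 -0.8" --pt "0.002 -0.002 0.112 0 0 0 -0.8" --pt "0.002 -0.002 0.112 0 0 0 -0.8"

```text
t: 33.88
tcp_pos: [0.5599, 0.2287, 0.0107]
tcp_rot: [179.9, -0.0, 90.0]
force: [0.7, -0.9, 5.8]
opening: 0.0233
grip_force: 20.0
```

>>> move_arm --pt "0 0 -0.12 0 0 0 -0.8" --pt "0 0 -0.24 0 0 0 -0.8" --pt "0 0 -0.34 0 0 0 -0.8" --pt "-0.13 -0.02 -0.34 0 0 0 -0.8" --pt "-0.26 -0.04 -0.34 0 0 0 -0.8" --pt "-0.39 -0.06 -0.34 0 0 0 -0.8" --pt "-0.52 -0.08 -0.34 0 0 0 -0.8" --pt "-0.65 -0.11 -0.34 0 0 0 -0.8" --pt "-0.78 -0.13 -0.34 0 0 0 -0.8" --pt "-0.88 -0.15 -0.34 0 0 0 -0.8" --pt "-0.939 -0.157 -0.34 0 0 0 -0.8" --pt "-0.939 -0.157 -0.34 0 0 0 -0.8"

```text
t: 34.88
tcp_pos: [0.5111, -0.0561, 0.112]
tcp_rot: [-180.0, 0.0, 89.8]
force: [1.0, 0.4, -0.1]
opening: 0.0234
grip_force: 20.0
```

```bash
python3 - <<'E'
from h import *
np.set_printoptions(precision=4,suppress=True)
for i in (0,1): a,_=grab("side","s20")
s=get_state();print(s["tcp_pos"],s["opening"],s["force"])
print(find("side",a,"orange","cap",(.5206,.0598),.03,.039))
E
```

```text
[ 0.5118 -0.0534  0.112 ] 0.023472041353335162 [-0.0801  0.2154 -1.3156]
(array([0.519 , 0.0629]), 0.5164416084567391)
```

>>> move_arm --pt "0 0.0037 0.04 0 0 0 -0.8" --pt "0 0.0037 0.09 0 0 0 -0.8" --pt "0 0.0037 0.13 0 0 0 -0.8" --pt "0 0.0037 0.15 0 0 0 -0.8" --pt "0 0.0037 0.16 0 0 0 -0.8" --pt "0 0.0037 0.16 0 0 0 -0.8" --pt "0 0.0037 0.16 0 0 0 -0.8"

```text
t: 35.57
tcp_pos: [0.5134, -0.0527, 0.0643]
tcp_rot: [180.0, -0.0, 90.0]
force: [-0.3, -0.2, 0.1]
opening: 0.0233
grip_force: 20.0
```

>>> move_arm --pt "0 -0.001 0.006 0 0 0 -0.8" --pt "0 -0.001 0.012 0 0 0 -0.8" --pt "0 -0.001 0.017 0 0 0 -0.8" --pt "0 -0.001 0.021 0 0 0 -0.8" --pt "0 -0.001 0.024 0 0 0 -0.8" --pt "0 -0.001 0.024 0 0 0 -0.8" --force 40

```text
t: 36.07
tcp_pos: [0.5138, -0.053, 0.0571]
tcp_rot: [179.9, -0.0, 89.9]
force: [4.0, 3.6, -0.1]
opening: 0.023
grip_force: 40.0
```

>>> move_arm --pt "0.002 0.002 0.003 0 0 0 -0.8" --pt "0.002 0.002 0.006 0 0 0 -0.8" --pt "0.002 0.002 0.009 0 0 0 -0.8" --pt "0.002 0.002 0.009 0 0 0 -0.8"

```text
t: 36.4
tcp_pos: [0.514, -0.0526, 0.0543]
tcp_rot: [179.9, 0.0, 90.0]
force: [2.9, 2.4, 3.8]
opening: 0.0228
grip_force: 40.0
```

Engaged. Release, close the fingers above, and press on the dome.

>>> move_arm --pt "0 0 0 0 0 0 -0.2" --pt "0 0 0 0 0 0 -0.2" --pt "0 0 0 0 0 0 -0.2" --pt "0 0 -0.05 0 0 0 -0.2" --pt "0 0 -0.12 0 0 0 -0.2" --pt "0 0 -0.12 0 0 0 -1" --pt "0 0 -0.12 0 0 0 -1" --pt "0 0 -0.12 0 0 0 -1" --pt "0 0 -0.12 0 0 0 -1" --pt "0 0 -0.12 0 0 0 -1" --pt "0 0 -0.12 0 0 0 -1" --force 20

```text
t: 37.32
tcp_pos: [0.5128, -0.0526, 0.0894]
tcp_rot: [-179.9, -0.0, 90.0]
force: [1.0, -0.1, 0.7]
opening: 0.0004
grip_force: 0.0
```

>>> move_arm --pt "0 -0.002 0.02 0 0 0 -1" --pt "0 -0.002 0.04 0 0 0 -1" --pt "0 -0.002 0.05 0 0 0 -1" --pt "0 -0.002 0.056 0 0 0 -1" --pt "0 -0.002 0.06 0 0 0 -1" --pt "0 -0.002 0.064 0 0 0 -1" --pt "0 -0.002 0.068 0 0 0 -1" --pt "0 -0.002 0.068 0 0 0 -1"

```text
t: 37.98
tcp_pos: [0.5127, -0.0525, 0.0698]
tcp_rot: [-180.0, -0.0, 90.0]
force: [-0.7, -0.3, 2.4]
opening: 0.0007
grip_force: 1.0
```

>>> move_arm --pt "0 0 0.004 0 0 0 -1" --pt "0 0 0.008 0 0 0 -1" --pt "0 0 0.011 0 0 0 -1" --pt "0 0 0.014 0 0 0 -1" --pt "0 0 0.014 0 0 0 -1"

```text
t: 38.4
tcp_pos: [0.5127, -0.0525, 0.0663]
tcp_rot: [-180.0, -0.0, 90.0]
force: [-4.6, 1.3, 13.1]
opening: 0.0003
grip_force: 6.4
```

>>> move_arm --pt "0 0 0.003 0 0 0 -1" --pt "0 0 0.004 0 0 0 -1" --pt "0 0 0.004 0 0 0 -1"

```text
t: 38.65
tcp_pos: [0.5127, -0.0525, 0.0661]
tcp_rot: [-180.0, -0.0, 90.0]
force: [-9.1, 0.7, 27.7]
opening: 0.0007
grip_force: 13.8
```

>>> move_arm --pt "0 0 -0.05 0 0 0 -1" --pt "0 0 -0.15 0 0 0 -0.5" --pt "0.12 0.03 -0.15 0 0 0 0" --pt "0.25 0.05 -0.15 0 0 0 0" --pt "0.38 0.08 -0.15 0 0 0 0" --pt "0.5 0.1 -0.15 0 0 0 0" --pt "0.62 0.12 -0.15 0 0 0 0" --pt "0.74 0.15 -0.15 0 0 0 0" --pt "0.86 0.18 -0.15 0 0 0 0" --pt "0.96 0.212 -0.15 0 0 0 0" --pt "0.96 0.212 -0.15 0 0 0 0"

```text
t: 39.57
tcp_pos: [0.5785, 0.2407, 0.1096]
tcp_rot: [179.8, -0.1, 90.1]
force: [-0.5, 0.1, 0.3]
opening: 0.0459
grip_force: 0.0
```

>>> move_arm --pt "0.12 0 0 0 0 0 0" --pt "0.235 0 0.08 0 0 0 0" --pt "0.235 0 0.2 0 0 0 0" --pt "0.235 0 0.22 0 0 0 0" --pt "0.235 0 0.22 0 0 0 0" --pt "0.235 0 0.22 0 0 0 0" --pt "0.235 0 0.22 0 0 0 0"

```text
t: 40.15
tcp_pos: [0.5776, 0.3052, 0.0449]
tcp_rot: [179.9, -0.0, 89.9]
force: [0.1, 0.1, 0.6]
opening: 0.0457
grip_force: 0.0
```

```bash
python3 - <<'E'
from h import *
np.set_printoptions(precision=4,suppress=True)
a,_=grab("side","s21");s=get_state();print(s["tcp_pos"],s["opening"])
E
```

```text
[0.5778 0.3053 0.0452] 0.046198957079384324
```

>>> move_arm --pt "0.0025 -0.004 0 0 0 0 0" --pt "0.0025 -0.004 0.06 0 0 0 0" --pt "0.0025 -0.004 0.111 0 0 0 0" --pt "0.0025 -0.004 0.111 0 0 0 0" --pt "0.0025 -0.004 0.111 0 0 0 -0.3" --pt "0.0025 -0.004 0.111 0 0 0 -0.8" --pt "0.0025 -0.004 0.111 0 0 0 -0.8" --pt "0.0025 -0.004 0.111 0 0 0 -0.8" --pt "0.0025 -0.004 0.111 0 0 0 -0.8" --pt "0.0025 -0.004 0.111 0 0 0 -0.8" --pt "0.0025 -0.004 0.111 0 0 0 -0.8" --pt "0.0025 -0.004 0.111 0 0 0 -0.8"

```text
t: 41.2
tcp_pos: [0.5761, 0.307, 0.0109]
tcp_rot: [179.9, -0.0, 90.0]
force: [0.3, -0.3, 6.0]
opening: 0.023
grip_force: 20.0
```

>>> move_arm --pt "0 0 -0.12 0 0 0 -0.8" --pt "0 0 -0.24 0 0 0 -0.8" --pt "0 0 -0.34 0 0 0 -0.8" --pt "-0.13 0.02 -0.34 0 0 0 -0.8" --pt "-0.26 0.04 -0.34 0 0 0 -0.8" --pt "-0.39 0.06 -0.34 0 0 0 -0.8" --pt "-0.52 0.08 -0.34 0 0 0 -0.8" --pt "-0.65 0.1 -0.34 0 0 0 -0.8" --pt "-0.78 0.12 -0.34 0 0 0 -0.8" --pt "-0.88 0.124 -0.34 0 0 0 -0.8" --pt "-0.98 0.124 -0.34 0 0 0 -0.8" --pt "-0.98 0.124 -0.34 0 0 0 -0.8"

```text
t: 42.2
tcp_pos: [0.6121, 0.0079, 0.1119]
tcp_rot: [-180.0, 0.1, 89.8]
force: [0.1, -0.1, 0.5]
opening: 0.0236
grip_force: 20.0
```

>>> move_arm --pt "-0.12 0 0 0 0 0 -0.8" --pt "-0.225 0 0 0 0 0 -0.8" --pt "-0.225 0 0.05 0 0 0 -0.8" --pt "-0.225 0 0.1 0 0 0 -0.8" --pt "-0.225 0 0.1 0 0 0 -0.8" --pt "-0.225 0 0.1 0 0 0 -0.8" --pt "-0.225 0 0.1 0 0 0 -0.8"

```text
t: 42.78
tcp_pos: [0.6126, -0.0544, 0.0825]
tcp_rot: [180.0, -0.0, 90.0]
force: [0.8, 0.3, -0.4]
opening: 0.0232
grip_force: 20.0
```

```bash
python3 - <<'E'
from h import *
np.set_printoptions(precision=4,suppress=True)
a,_=grab("side","s22");s=get_state();print(s["tcp_pos"],s["opening"],s["force"])
cv2.imwrite("pics/c22.png",cv2.resize(a[180:310,240:400],None,fx=4.5,fy=4.5,interpolation=cv2.INTER_CUBIC))
E
```

```text
[ 0.6129 -0.0544  0.0828] 0.023166630607478565 [-0.1978  0.3501  0.1004]
```

View pics/c22.png

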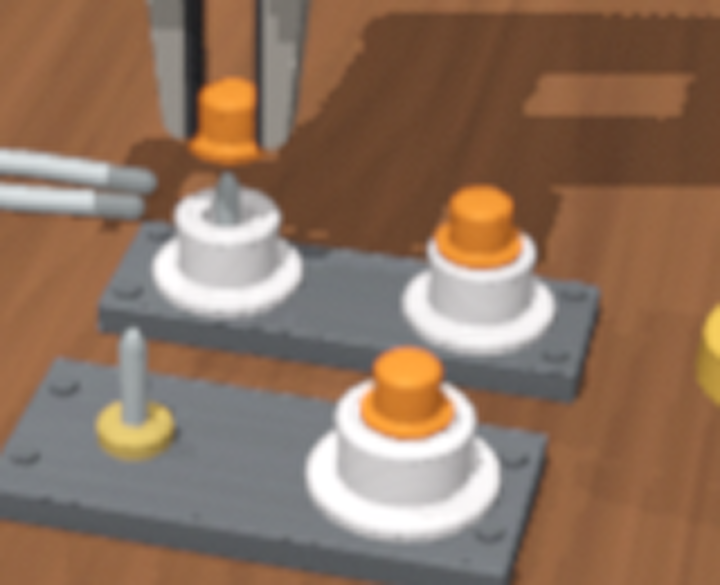

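Two caps are home flat on their wheels, and the third hangs over the far small axle (cap x≈228, tip x≈228 in the crop). Now lowering it.

>>> move_arm --pt "0 0 0.03 0 0 0 -0.8" --pt "0 0 0.055 0 0 0 -0.8" --pt "0 0 0.065 0 0 0 -0.8" --pt "0 0 0.073 0 0 0 -0.8" --pt "0 0 0.08 0 0 0 -0.8" --pt "0 0 0.085 0 0 0 -0.8" --pt "0 0 0.085 0 0 0 -0.8" --force 40

```text
t: 43.42
tcp_pos: [0.6138, -0.0546, 0.0567]
tcp_rot: [179.8, -0.0, 90.0]
force: [5.7, 3.5, -2.7]
opening: 0.0227
grip_force: 40.0
```

>>> move_arm --pt "0.002 0.002 0.003 0 0 0 -0.8" --pt "0.002 0.002 0.006 0 0 0 -0.8" --pt "0.002 0.002 0.009 0 0 0 -0.8" --pt "0.002 0.002 0.009 0 0 0 -0.8"

```text
t: 43.75
tcp_pos: [0.614, -0.0543, 0.0544]
tcp_rot: [179.9, 0.0, 90.0]
force: [3.3, 2.2, 4.0]
opening: 0.0228
grip_force: 40.0
```

>>> move_arm --pt "0 0 0 0 0 0 -0.2" --pt "0 0 0 0 0 0 -0.2" --pt "0 0 0 0 0 0 -0.2" --pt "0 0 -0.05 0 0 0 -0.2" --pt "0 0 -0.12 0 0 0 -0.2" --pt "0 0 -0.12 0 0 0 -1" --pt "0 0 -0.12 0 0 0 -1" --pt "0 0 -0.12 0 0 0 -1" --pt "0 0 -0.12 0 0 0 -1" --pt "0 0 -0.12 0 0 0 -1" --pt "0 0 -0.12 0 0 0 -1" --force 20

```text
t: 44.67
tcp_pos: [0.6124, -0.0543, 0.0889]
tcp_rot: [-179.9, -0.0, 90.0]
force: [0.2, 0.4, 0.1]
opening: 0.0004
grip_force: 0.0
```

>>> move_arm --pt "0 0 0.02 0 0 0 -1" --pt "0 0 0.04 0 0 0 -1" --pt "0 0 0.05 0 0 0 -1" --pt "0 0 0.056 0 0 0 -1" --pt "0 0 0.06 0 0 0 -1" --pt "0 0 0.064 0 0 0 -1" --pt "0 0 0.068 0 0 0 -1" --pt "0 0 0.068 0 0 0 -1"

```text
t: 45.33
tcp_pos: [0.6129, -0.0542, 0.0697]
tcp_rot: [-180.0, -0.0, 90.0]
force: [-1.5, -0.3, 4.2]
opening: 0.0008
grip_force: 1.7
```

>>> move_arm --pt "0 0 0.004 0 0 0 -1" --pt "0 0 0.008 0 0 0 -1" --pt "0 0 0.011 0 0 0 -1" --pt "0 0 0.014 0 0 0 -1" --pt "0 0 0.016 0 0 0 -1" --pt "0 0 0.016 0 0 0 -1"

```text
t: 45.83
tcp_pos: [0.6128, -0.0542, 0.0663]
tcp_rot: [-180.0, -0.0, 90.0]
force: [-6.6, 1.8, 20.2]
opening: 0.0005
grip_force: 9.6
```

>>> move_arm --pt "0 0 0.002 0 0 0 -1" --pt "0 0 0.002 0 0 0 -1" --pt "0 0 -0.05 0 0 0 -1" --pt "0 0 -0.15 0 0 0 -1" --pt "0 0 -0.28 0 0 0 -1" --pt "-0.1 -0.1 -0.35 0 0 0 -1" --pt "-0.22 -0.12 -0.4 0 0 0 -1" --pt "-0.34 -0.14 -0.4 0 0 0 -1" --pt "-0.46 -0.16 -0.4 0 0 0 -1" --pt "-0.58 -0.18 -0.4 0 0 0 -1" --pt "-0.7 -0.2 -0.4 0 0 0 -1" --pt "-0.8 -0.2 -0.4 0 0 0 -1"

```text
t: 46.83
tcp_pos: [0.5516, -0.2967, 0.1848]
tcp_rot: [-180.0, 0.0, 89.9]
force: [1.6, 0.5, 0.5]
opening: 0.0003
grip_force: 0.0
```

```bash
python3 - <<'E'
from h import *
np.set_printoptions(precision=4,suppress=True)
a,d=grab("side","s23");s=get_state();print(s["tcp_pos"],s["force"],s["t"])
for sh,g,z in(("cap",(.5206,.0595),.039),("cap",(.513,-.053),.039),("cap",(.613,-.0545),.039),("cap",(.4967,.324),0),):
    print(find("side",a,"orange",sh,g,.03,z))
cv2.imwrite("pics/c23.png",cv2.resize(a[150:450,130:430],None,fx=2,fy=2,interpolation=cv2.INTER_CUBIC))
E
```

```text
[ 0.5523 -0.3013  0.1849] [ 0.4374 -2.9563  0.6076] 46.8833
(array([0.5188, 0.062 ]), 0.5562087768451891)
(array([ 0.5133, -0.0504]), 0.5972067307264776)
(array([ 0.6127, -0.0544]), 0.6226717650715158)
(array([0.4961, 0.3243]), 0.9484827599030649)
```

View pics/c23.png

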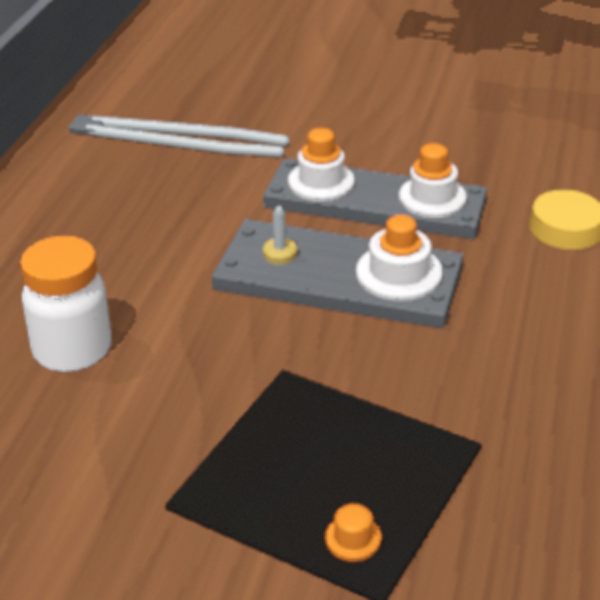

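All three wheels are capped, the spare cap is on the pad, and the jar, wax and jacks are untouched. I'll let the arm settle, then hand in.

>>> move_arm --pt "0 0 0 0 0 0 -1" --pt "0 0 0 0 0 0 -1" --pt "0 0 0 0 0 0 -1" --pt "0 0 0 0 0 0 -1" --pt "0 0 0 0 0 0 -1" --pt "0 0 0 0 0 0 -1"

```text
t: 47.38
tcp_pos: [0.5531, -0.2934, 0.1847]
tcp_rot: [180.0, -0.0, 90.0]
force: [-0.2, 0.3, 0.7]
opening: 0.0004
grip_force: 0.0
```

```bash
python3 -c "
from rig import *
print(hand_in())"
```

```text
the job is handed in; nothing more can be done
None
```

The job is handed in, with no verdict returned: all three wheels present (one big, two small) are seated on axles of their size with a cap pressed home on each, the spare cap is still on the pad, and the jar, wax and jacks look undisturbed in the last picture.

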